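# Gauge a batch of flanged pulleys and lock up the caliper

### The job

Measure every pulley from the loaded orange tray on the bench caliper gauge, one at a time, from the largest to the smallest: stand it flat on the gauge's anvil, let go of it, slide the jaw shut until it presses the pulley firmly against the fixed jaw, without forcing it, and hold it pressed for about half a second. Each measured pulley goes flat into the other orange tray, which starts empty, and not on top of another. When all are done, slide the empty jaw fully shut, then turn the lock collar clockwise to its locked mark; leave the other things on the bench alone.

Things in the scene. Friction and masses are not known exactly. Their poses are not given: they have to be found in the camera images.
- gauge: bench caliper gauge, fixed; grey base plate 290 x 120 mm. Origin: centre of its underside; x along the slide, pointing from the lock collar past the sliding jaw to the fixed jaw; z up. A steel anvil, top 20 mm above the bench, spans x -7 to +118 mm and y -60 to +60 mm. The jaws measure along x on y = 0.
- fixed_face (a point): middle of the measuring face of the fixed steel jaw, which is 40 mm wide in y and stands 20 to 50 mm above the bench; the point is 36 mm above the bench, at x = +90 mm in the gauge frame; the jaw stands beyond the face (+x).
- jaw_face (a point): middle of the measuring face of the sliding jaw's steel pad, which is 40 mm wide in y and stands 22 to 50 mm above the bench; the point is 36 mm above the bench; the face looks to gauge +x; carriage and tab are behind it (-x, to 50 mm behind the face).
- jaw (a joint): sliding jaw (stiff, about 2 N, stays where left): 0 = fully open (85 mm between the faces), 0.085 m = fully shut; gap = 0.085 - value. It may start partly shut.
- tab (a point): grip point on the black thumb tab on top of the sliding jaw: an upright plate 12 mm thick along the slide, 34 mm wide across it, from 46 to 90 mm above the bench; the point is in its middle, 75 mm above the bench and 31 mm behind the jaw's face.
- collar (a joint): lock collar, turns about the vertical, clockwise seen from above as the value grows: starts at 0 to 0.4 rad, 1.3 rad = locked, at its stop, where the collar's small lug points at the white mark on the base plate (gauge -y).
- collar_grip (a point): on the axis of the lock collar, a knurled aluminium ring of 40 mm diameter at gauge x = -105 mm, y = 0; it stands from 25 to 65 mm above the bench, and the point is 58 mm up. A lug 8 mm wide reaches 36 mm from the axis, only 25 to 35 mm above the bench.
- tray_in: orange tray that holds the pulleys at the start, fixed; 260 (x) x 190 (y) mm outside, walls 5 mm thick, rim 14 mm high, floor 5 mm thick. Origin: centre of its underside.
- tray_out: the other orange tray, of the same make, fixed, empty at the start: for measured pulleys. Origin: centre of its underside.
- pulley_large: large metal flanged pulley standing on its flange, 60 mm flange diameter, 28 mm high; two 5 mm thick flanges (top and bottom) on a toothed body. Origin: centre of its underside; z along its axis. May be absent (None from the start).
- pulley_medium: medium metal flanged pulley standing on its flange, 50 mm flange diameter, 28 mm high; two 5 mm thick flanges (top and bottom) on a toothed body. Origin: centre of its underside; z along its axis. May be absent (None from the start).
- pulley_small: small metal flanged pulley standing on its flange, 40 mm flange diameter, 28 mm high; two 5 mm thick flanges (top and bottom) on a toothed body. Origin: centre of its underside; z along its axis. May be absent (None from the start).
- parts_bin: bystander: blue open parts bin, 80 x 150 x 60 mm, with white rollers in it, beyond the trays. Origin: centre of its underside.
- casting: bystander: aluminium gearbox casting on a black block, 80 x 130 x 100 mm. Origin: centre of its underside.
- driver: bystander: screwdriver lying on the bench beyond the gauge, about 200 mm long.
There are look-alikes about, which are no part of the job. Leave any yellow look-alike of the pulley_medium alone.

How it is judged:
By the outcome, as a careful person would: the job done as asked, in the order asked, and still so for the second after the job is handed in, with the robot touching nothing.
Of pulley_large, pulley_medium, pulley_small only 2 to 3 are there at a start; the rules pass over those that are not, and their reading is None.
At some moment in a run one of pulley_large, pulley_medium, pulley_small may be knocked a few centimetres aside while the robot is not near it.
It also fails if it takes over 210 s, if anything falls off the work surface, if the arm or the gripper's body presses on something with over 40 N, if the wrist force passes 120 N, or if a joint passes its speed limit or range.

### The arm

A 7-joint arm with a two-finger parallel gripper is mounted at the origin on the work surface. World frame = base frame: x ahead of the robot, y to its left, z up, the work surface at z = 0. Lengths are in m, angles in rad, forces in N, time in s.
With the tool pointing down it reaches from about 0.425 to 0.825 m from the base axis. Payload 3.6 kg.
Tool frame: the origin (TCP) lies at the very end of the fingers, on their centre line; the grasp point (between the pads) lies 19 mm behind it (manip.grip_point_offset is the z of the grasp point in the tool frame, in m); z points along the fingers, y is the direction in which the jaws open and shut (so a half turn about z gives the same grasp; the last joint's range is limited). The gripper opens to 85 mm and grips with 20 to 120 N. Pads are 22 mm wide; open, the fingers measure 114 mm over their backs; the gripper's body (76 mm by 85 mm) begins 54 mm behind the grasp point. The pads swing forward as they close: fully open they stand 13 mm farther back than shut.
Start: joints at [1.284, 0.615, -0.013, 1.423, 0.008, 1.103, -0.04], TCP at [0.167, -0.628, 0.231] pointing down, gripper open.
Joint ranges: [-3.12, 3.12], [-0.3, 2.06], [-1.34, 1.32], [0.26, 2.42], [-1.36, 4.5], [0.01, 1.98], [-2.84, 2.84]. Speed limits (rad/s): [2.79, 2.79, 3.14, 3.14, 3.14, 3.14, 3.14].

### API

Orientations are given as a unit quaternion [x, y, z, w].
In Python, from workcell import manip gives the robot as it stands.
- The arm moves only by the shell command python3 -m pendant 'ROWS'. ROWS is JSON, a list of rows, each a list of 7 numbers: the shift along the world's x, y, z as a fraction of full scale, then the turn, a rotation vector about the world's x, y, z as a fraction of full scale, then the gripper command: -1 is shut, 1 is fully open, values between are in proportion. A call has 1 to 20 rows; each row is the pose to reach, as a shift and turn from the pose commanded when the call began; what a row does not reach only later rows make up. Full scale, the value 1, is 0.1 m for a shift and pi/4 rad for a turn. A row lasts 1/10 s, in which the tool goes at most 50 mm and 8.59 degrees, less where a joint would pass 70% of its speed; a pose out of reach is approached as far as the arm can. A call with a number of a shift or a turn outside -1 to 1 is refused whole. A call with a gripper value outside its range is refused whole. The fingers move at their own pace and stop on an object; the grip force is fixed at half the most. Time passes only in rows, so rows that repeat a pose let the fingers close. It gives the time, the measured TCP pose, the force and the opening at its end, in the units of the state.
- manip.read_state(): the state, without advancing time (a new reading comes with each control period).
- manip.snapshot(name): name is "side" or "top" or "wrist"; returns (picture, depth): 480x640x3 uint8, red, green, blue; 480x640 float32, m along the optical axis (not along the pixel's ray), 0 where there is no reading.
- manip.camera_info(name): a dict with "mtx" (3x3 intrinsics, pixels), "extrinsics" (4x4, takes a point from camera to world coordinates). Camera axes: x right, y up, looking along -z (the intrinsics and any distortion apply to the point x, -y, -z); pixel columns grow to the right and rows downward; lengths in m; the calibration is good to about 2 mm. A picture is of the moment at which its call begins: read the wrist's pose just before it. camera_info takes no time and is no camera call; for the wrist camera it gives the pose at the moment of the call.
- manip.hand_in(): hands the job in, once; it reports no verdict.
Trained networks look in the newest picture that a camera, given by its name, has taken for a name from the list of things; names that differ only in an ending like _2 or _b are one class to them, and where a whole thing is asked for, a point or a joint stands for the part that bears it (a point fixed in the world has none). Each returns a list of dicts, best first, with "p" (0 to 1); they miss things now and then, are a little off and sometimes report something else, mostly with a low value. They report only what shows in the picture. A call takes as long as a camera call. They do not tell look-alikes from the thing itself.
- manip.recognise(camera, target): "box" ([centre column, centre row, width, height] in pixels, round what is visible of it).
The state is a dict: "clock": time; "joint_positions": joint angles; "dq": joint speeds; "joint_torque": joint torques, N m; "eef_pos": TCP position; "tool_rot": TCP orientation; "ft_force": force on the tool from outside, world axes, zero at the start; "ft_torque": the same for the moment, N m; "width": finger opening in m.
Only numpy, scipy, OpenCV 4.12 (cv2) and the standard library are available. Lean on these libraries where they do the work, as an engineer would, in place of code of your own. Each camera call takes 0.05 s, during which the arm holds its last target.

## Working session

There is one attempt and no reset: what is moved stays moved. The work goes in short steps, Python scripts to look and compute and a shell command to move; the robot and the scene stay as the last step left them, time stands still between calls to the robot, and variables do not carry over. Pictures are saved under pics/ and viewed, and the job is handed in when it is done.

```bash
ls; mkdir -p pics; cat > h.py <<'E'
import numpy as np, cv2
from workcell import manip
def snap(cam,name):
    info=manip.camera_info(cam); p,d=manip.snapshot(cam)
    cv2.imwrite(f'pics/{name}.png',p[:,:,::-1]); np.savez(f'{name}.npz',p=p,d=d,K=info['mtx'],T=info['extrinsics'])
    return p,d,np.array(info['mtx']),np.array(info['extrinsics'])
def load(name):
    z=np.load(f'{name}.npz'); return z['p'],z['d'],z['K'],z['T']
def world(u,v,z,K,T):
    c=np.stack([(u-K[0,2])/K[0,0]*z,-(v-K[1,2])/K[1,1]*z,-z],-1)
    return c@T[:3,:3].T+T[:3,3]
def onplane(u,v,h,K,T):
    r=world(u,v,1.0,K,T)-T[:3,3]; return T[:3,3]+r*(h-T[2,3])/r[2]
def cloud(d,K,T):
    v,u=np.mgrid[0:d.shape[0],0:d.shape[1]]; return world(u.astype(float),v.astype(float),d,K,T)
E
python3 - <<'E'
from h import *
print(manip.read_state(), manip.grip_point_offset)
for c in ['top','side','wrist']:
    p,d,K,T=snap(c,c+'0'); print(c,K.tolist(),np.round(T,3).tolist(),manip.camera_info(c).keys())
    for n in ['gauge','tray_in','tray_out','pulley_large','pulley_medium','pulley_small','tab','collar','jaw']:
        if c!='wrist': print(n,[(np.round(r['box']).astype(int).tolist(),round(r['p'],2)) for r in manip.recognise(c,n)])
E
```

```text
pics
{'clock': 0.0, 'joint_positions': array([ 1.28445737,  0.61592324, -0.01259941,  1.42489933,  0.00809293,
        1.10336833, -0.04040342]), 'dq': array([-0.0007689 , -0.00063866,  0.00036628, -0.00090557, -0.00117007,
       -0.00124564,  0.00100756]), 'joint_torque': array([ 2.69117277e-05, -4.69215703e+01,  2.59162635e-01, -1.71031791e+01,
        9.94773698e-03,  9.61016631e-03, -6.60650031e-06]), 'eef_pos': array([ 0.16680945, -0.62745023,  0.23013542]), 'tool_rot': array([ 9.91568540e-01,  1.29577030e-01, -1.84758907e-04, -1.26060266e-03]), 'ft_force': array([-0.21554226, -0.47807951, -0.01320135]), 'ft_torque': array([ 0.04695242, -0.00273606, -0.01061922]), 'width': 0.08540698734679607} -0.0187
top [[595.5140231995558, 0.0, 316.241693558729], [0.0, 595.5140231995558, 237.68936439663977], [0.0, 0.0, 1.0]] [[-0.028, 0.988, -0.149, 0.402], [-1.0, -0.027, 0.003, 0.011], [-0.001, 0.149, 0.989, 1.248], [0.0, 0.0, 0.0, 1.0]] dict_keys(['mtx', 'extrinsics'])
gauge [([310, 246, 71, 143], 0.67)]
tray_in [([474, 280, 98, 134], 0.86)]
tray_out [([169, 278, 96, 127], 0.6)]
pulley_lar
[... 730 characters left out ...]
([324, 418, 198, 124], 0.67)]
tray_out [([280, 189, 107, 58], 0.66)]
pulley_large [([324, 423, 42, 52], 0.87), ([267, 417, 38, 43], 0.49)]
pulley_medium [([182, 412, 36, 36], 0.9), ([268, 417, 34, 45], 0.67)]
pulley_small [([267, 417, 34, 44], 0.58), ([371, 416, 27, 34], 0.56), ([327, 262, 148, 70], 0.17)]
tab [([335, 244, 34, 42], 0.78)]
collar [([278, 256, 29, 30], 0.97)]
jaw [([332, 245, 29, 37], 0.79), ([322, 424, 40, 54], 0.57)]
wrist [[348.7566428567469, 0.0, 316.57266977700004], [0.0, 348.7566428567469, 234.28950479854532], [0.0, 0.0, 1.0]] [[0.256, 0.916, 0.309, 0.247], [-0.967, 0.243, 0.082, -0.607], [-0.0, -0.32, 0.948, 0.374], [0.0, 0.0, 0.0, 1.0]] dict_keys(['mtx', 'extrinsics'])
```

View pics/top0.png

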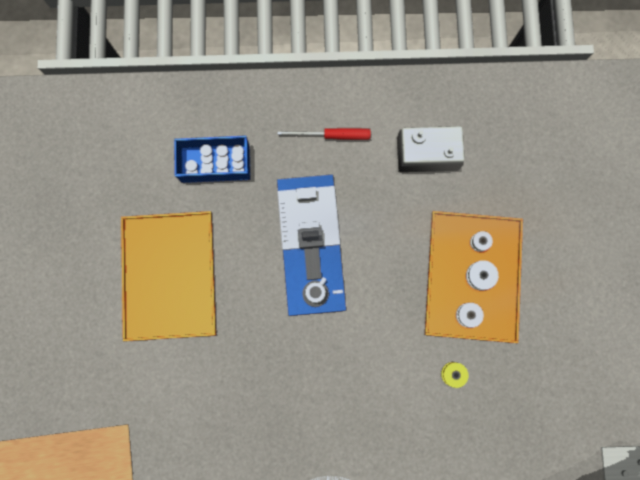

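View pics/side0.png

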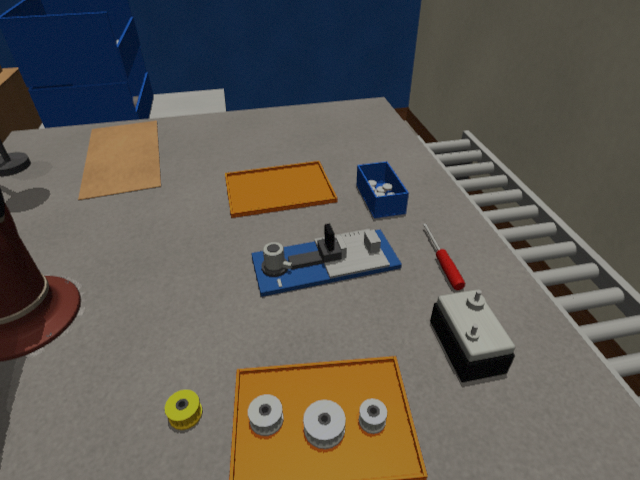

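View pics/wrist0.png

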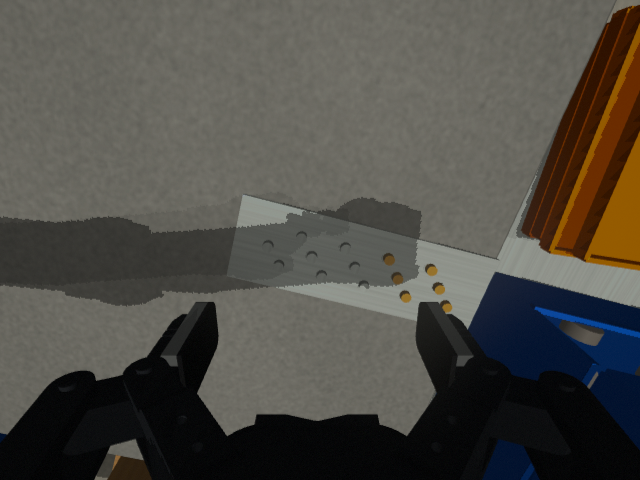

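The top view shows tray_in on the right with the small (482,241), large (484,275) and medium (471,315) pulleys. The yellow look-alike is at (456,375), tray_out is on the left, and the gauge is in the middle. Its collar is at (316,291), the tab at (311,235) and the fixed jaw at (307,195). Next I'll work out positions from depth.

```bash
cat >> h.py <<'E'
def circ(P):
    A=np.c_[2*P[:,:2],np.ones(len(P))]; s=np.linalg.lstsq(A,(P[:,:2]**2).sum(1),rcond=None)[0]
    return s[:2],np.sqrt(s[2]+s[0]**2+s[1]**2)
def pulleys(name,px,hmin=0.02,hmax=0.05,win=24):
    p,d,K,T=load(name); C=cloud(d,K,T); out=[]
    for (u,v) in px:
        sub=C[v-win:v+win,u-win:u+win].reshape(-1,3)
        s=sub[(sub[:,2]>hmin)&(sub[:,2]<hmax)]
        hz=np.median(s[:,2]); s=s[abs(s[:,2]-hz)<0.004]
        (c,r)=cv2.minEnclosingCircle((s[:,:2]*1000).astype(np.float32))
        out.append((np.round(c,1),round(r,1),round(hz*1000,1),len(s)))
    return out
E
python3 - <<'E'
from h import *
print('top',pulleys('top0',[(483,241),(484,275),(470,315),(456,375)],win=22))
print('side',pulleys('side0',[(373,415),(324,422),(266,414),(183,408)],win=28))
for n in ['top0','side0']:
    p,d,K,T=load(n); C=cloud(d,K,T)
    def rect(mask,lab):
        P=C[mask]; P=P[(abs(P[:,2]-np.median(P[:,2]))<0.01)]
        r=cv2.minAreaRect((P[:,:2]*1000).astype(np.float32)); print(n,lab,np.round(r[0],1),np.round(r[1],1),round(r[2],2),'z',np.round(np.percentile(P[:,2],[5,50,95])*1000,1))
    hsv=cv2.cvtColor(p,cv2.COLOR_RGB2HSV)
    org=(hsv[...,0]>8)&(hsv[...,0]<22)&(hsv[...,1]>180)&(d>0)&(C[...,2]<0.03)
    rect(org&(C[...,1]>0.15)&(C[...,0]>0.3)&(C[...,1]<0.5),'tray_out'); rect(org&(C[...,1]<-0.1),'tray_in')
    g=(C[...,0]>0.25)&(C[...,0]<0.75)&(abs(C[...,1])<0.12)&(d>0)
    rect(g&(hsv[...,0]>100)&(hsv[...,0]<125)&(hsv[...,1]>120)&(C[...,2]<0.03)&(C[...,2]>0.004),'blue')
    rect(g&(C[...,2]>0.012)&(C[...,2]<0.03),'base+anvil')
    Q=C[g&(C[...,2]>0.03)]
    for lo,hi in [(.03,.045),(.045,.055),(.055,.07),(.07,.1)]:
        q=Q[(Q[:,2]>lo)&(Q[:,2]<hi)]; print(lo,len(q),np.round(q.min(0),3),np.round(q.max(0),3),np.round(np.median(q,0),3)) if len(q) else 0
E
```

```text
top [(array([ 556.4, -333.6]), 33.9, np.float64(34.0), 296), (array([ 500.4, -331.6]), 30.4, np.float64(34.0), 628), (array([ 419.8, -300.9]), 25.0, np.float64(33.9), 442), (array([ 302.1, -264. ]), 25.1, np.float64(28.8), 451)]
side [(array([ 560., -335.]), 31.7, np.float64(32.8), 596), (array([ 501.1, -329.9]), 30.4, np.float64(32.6), 1371), (array([ 420.7, -299.4]), 25.2, np.float64(32.4), 906), (array([ 302.7, -262.3]), 25.3, np.float64(27.2), 867)]
top0 tray_out [564.2 391. ] [118.  259.7] 59.28 z [ 2.7  8.4 14.2]
top0 tray_in [ 470.9 -314. ] [186.7 195.3] 83.35 z [ 2.8  7.1 15. ]
top0 blue [576.9  19.5] [288.6 118.2] 3.49 z [10.  14.1 18.1]
top0 base+anvil [577.2  19.2] [289.8 120. ] 3.67 z [12.6 17.7 24.7]
0.03 207 [ 0.453 -0.008  0.03 ] [0.679 0.045 0.045] [0.577 0.016 0.043]
0.045 519 [ 0.453 -0.007  0.045] [0.689 0.045 0.055] [0.61  0.023 0.049]
0.055 326 [ 0.452 -0.007  0.055] [0.685 0.034 0.07 ] [0.473 0.013 0.065]
0.07 142 [ 0.462 -0.003  0.07 ] [0.593 0.036 0.094] [0.583 0.018 0.089]
side0 tray_out [520.1 319.7] [258.9 195.5] 2.48 z [ 2.8  4.9 12.9]
side0 tray_in [ 571.4 -316.5] [416.3 219.9] 0.71 z [ 2.9  4.7 12.7]
side0 blue [578.   19.3] [289.1 122.6] 3.44 z [ 6.9 13.4 15.4]
side0 base+anvil [578.1  21.5] [289.7 125.1] 3.23 z [12.6 17.7 24.7]
0.03 463 [ 0.454 -0.01   0.03 ] [0.691 0.047 0.045] [0.578 0.002 0.038]
0.045 489 [ 0.453 -0.006  0.045] [0.691 0.048 0.055] [0.605 0.014 0.049]
0.055 341 [ 0.453 -0.006  0.055] [0.593 0.033 0.07 ] [0.476 0.007 0.064]
0.07 139 [0.58  0.003 0.07 ] [0.593 0.038 0.092] [0.585 0.012 0.087]
```

```bash
python3 - <<'E'
from h import *
p,d,K,T=load('top0')
cv2.imwrite('pics/g1.png',cv2.resize(p[165:325,260:360],None,fx=3.7,fy=3.7,interpolation=cv2.INTER_CUBIC)[:,:,::-1])
E
```

```text
(no output)
```

View pics/g1.png

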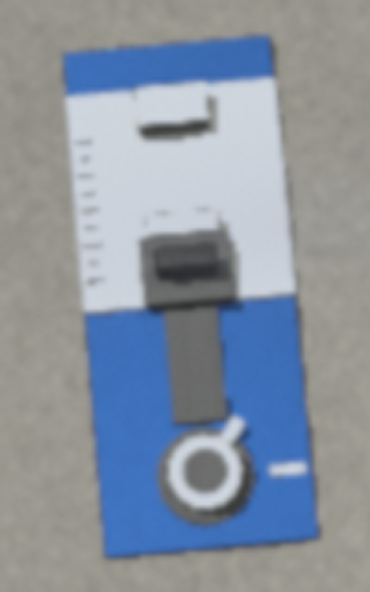

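The gauge origin comes out at about (577.5, 20) mm with 3.5° yaw, and the jaw gap is now about 50 mm. I'll open the jaw first, so I'm moving above the tab and squaring the tool to the gauge on the way.

```bash
python3 -m pendant '[[0.6,0.92,0,0,0,-0.25,1],[0.6,0.92,0,0,0,-0.25,1],[0.6,0.92,0,0,0,-0.25,1],[0.6,0.92,0,0,0,-0.25,1]]'
python3 -m pendant '[[0.6,0.92,0,0,0,0,1],[0.6,0.92,0,0,0,0,1],[0.6,0.92,0,0,0,0,1],[0.6,0.92,0,0,0,0,1]]'
python3 -m pendant '[[0.6,0.92,0,0,0,0,1],[0.6,0.92,0,0,0,0,1],[0.6,0.92,0,0,0,0,1],[0.6,0.92,0,0,0,0,1]]'
```

```text
clock: 1.45
eef_pos: [0.2294, -0.5343, 0.2318]
tool_rot: [0.999, 0.034, 0.001, -0.0]
ft_force: [0.4, -0.1, 0.6]
width: 0.0852
clock: 1.85
eef_pos: [0.2878, -0.4441, 0.2316]
tool_rot: [0.999, 0.033, 0.0, 0.0]
ft_force: [0.3, -0.7, 0.3]
width: 0.0853
clock: 2.25
eef_pos: [0.3473, -0.3531, 0.2315]
tool_rot: [0.999, 0.032, 0.0, 0.001]
ft_force: [0.3, 0.2, 0.6]
width: 0.0854
```

```bash
python3 -m pendant '[[0.6,0.93,0,0,0,0,1],[0.6,0.93,0,0,0,0,1],[0.6,0.93,0,0,0,0,1],[0.6,0.93,0,0,0,0,1]]'
python3 -m pendant '[[0.6,0.93,0,0,0,0,1],[0.6,0.93,0,0,0,0,1],[0.6,0.93,0,0,0,0,1],[0.6,0.93,0,0,0,0,1]]'
python3 -m pendant '[[0.6,0.93,0,0,0,0,1],[0.6,0.93,0,0,0,0,1],[0.6,0.93,0,0,0,0,1],[0.6,0.93,0,0,0,0,1]]'
python3 - <<'E'
from h import *
p,d,K,T=snap('wrist','w1'); print(T.round(3).tolist(),manip.read_state()['eef_pos'])
E
```

```text
clock: 2.65
eef_pos: [0.4073, -0.2606, 0.2313]
tool_rot: [0.999, 0.032, 0.0, 0.001]
ft_force: [0.1, -0.9, 0.6]
width: 0.0851
clock: 3.05
eef_pos: [0.4673, -0.1679, 0.2312]
tool_rot: [1.0, 0.032, 0.0, 0.001]
ft_force: [-0.0, -0.6, -0.9]
width: 0.0852
clock: 3.45
eef_pos: [0.5272, -0.0751, 0.231]
tool_rot: [1.0, 0.031, -0.0, 0.001]
ft_force: [-0.6, -0.6, -0.5]
width: 0.0852
[[0.062, 0.946, 0.319, 0.61], [-0.998, 0.058, 0.021, -0.07], [0.001, -0.32, 0.947, 0.374], [0.0, 0.0, 0.0, 1.0]] [ 0.52621246 -0.07700329  0.23094591]
```

View pics/w1.png

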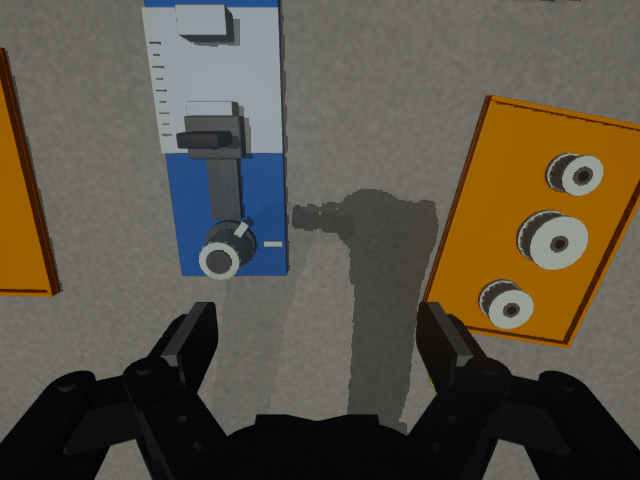

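The wrist view shows the gauge: tab at (205,140), fixed jaw at (205,22), collar at (220,260). The pulleys are at right. I'll refine the measurements with the wrist depth.

```bash
cat >> h.py <<'E'
def gaugefit(name):
    p,d,K,T=load(name); C=cloud(d,K,T); g=(C[...,0]>0.38)&(C[...,0]<0.75)&(abs(C[...,1]-.02)<0.1)&(d>0.15)
    P=C[g&(C[...,2]>0.008)&(C[...,2]<0.028)]
    r=cv2.minAreaRect((P[:,:2]*1000).astype(np.float32)); print('base',np.round(r[0],1),np.round(r[1],1),round(r[2],2))
    return C[g]
def tog(P,o=(.5775,.020),yaw=np.deg2rad(3.5)):
    c,s=np.cos(yaw),np.sin(yaw); q=P[:,:2]-np.array(o); return np.c_[q@[c,s],q@[-s,c],P[:,2]]
E
python3 - <<'E'
from h import *
for n in ['w1','top0','side0']:
    C=gaugefit(n); G=tog(C)*1000
    tab=G[(G[:,2]>80)&(G[:,2]<100)&(G[:,0]>-60)]; print(n,'tab',np.percentile(tab,[3,97],axis=0).round(1).tolist(),len(tab))
    fj=G[(G[:,2]>45)&(G[:,2]<54)&(G[:,0]>70)]; print('fj',np.percentile(fj,[3,97],axis=0).round(1).tolist(),len(fj))
    jp=G[(G[:,2]>46)&(G[:,2]<54)&(G[:,0]>-40)&(G[:,0]<70)]; print('jp',np.percentile(jp,[3,97],axis=0).round(1).tolist(),len(jp))
    co=G[(G[:,2]>60)&(G[:,2]<70)&(G[:,0]<-60)]; print('col',np.percentile(co,[3,97],axis=0).round(1).tolist(),len(co))
p,d,K,T=load('w1'); C=cloud(d,K,T); hsv=cv2.cvtColor(p,cv2.COLOR_RGB2HSV)
m=(hsv[...,0]>8)&(hsv[...,0]<22)&(hsv[...,1]>180)&(C[...,2]<0.03)&(C[...,1]<-.15)&(C[...,0]>.3)
P=C[m]; print('tray_in',cv2.minAreaRect((P[:,:2]*1000).astype(np.float32)),np.percentile(P[:,2],[5,50,95]))
print(pulleys('w1',[(578,173),(556,240),(508,305)],win=40))
E
```

```text
base [567.7  21.4] [269.5 120.8] 3.61
w1 tab [[3.0, -15.1, 84.6], [14.4, 16.9, 91.2]] 716
fj [[90.1, -17.7, 46.7], [111.0, 20.4, 51.4]] 1590
jp [[-8.6, -20.3, 46.0], [38.7, 22.0, 51.7]] 1508
col [[-121.0, -16.6, 61.8], [-86.2, 18.2, 68.1]] 1304
base [575.3  20.8] [148.4 334.9] 87.55
top0 tab [[1.8, -16.2, 84.7], [13.4, 15.1, 93.6]] 110
fj [[89.6, -18.6, 45.9], [110.5, 18.3, 53.3]] 198
jp [[-9.9, -23.0, 46.1], [37.7, 22.1, 52.9]] 258
col [[-123.3, -18.1, 61.2], [-88.3, 16.0, 69.4]] 297
base [578.2  21.1] [289.5 125.2] 3.49
side0 tab [[3.0, -17.2, 81.2], [14.6, 14.9, 91.7]] 99
fj [[90.6, -19.1, 45.8], [111.5, 19.2, 52.1]] 156
jp [[-6.9, -22.0, 46.1], [38.8, 17.6, 51.9]] 199
col [[-121.9, -18.2, 61.0], [-87.1, 16.6, 67.8]] 241
tray_in ((500.05047607421875, -316.4061584472656), (192.07342529296875, 260.12176513671875), 83.24738311767578) [0.00396083 0.00532567 0.01394317]
[(array([ 570.6, -332.2]), 20.7, np.float64(33.1), 1370), (array([ 500.2, -329.5]), 30.7, np.float64(33.1), 2516), (array([ 436.5, -307. ]), 42.8, np.float64(33.2), 1485)]
```

```bash
python3 -m pendant '[[0.6,0.97,0,0,0,0,1],[0.6,0.97,0,0,0,0,1],[0.6,0.97,0,0,0,0,1],[0.6,0.97,-0.8,0,0,0,1],[0.6,0.97,-0.8,0,0,0,1],[0.6,0.97,-0.8,0,0,0,1],[0.6,0.97,-0.8,0,0,0,1]]'
python3 - <<'E'
from h import *
p,d,K,T=snap('wrist','w2'); print(manip.read_state()['eef_pos'])
E
```

```text
clock: 4.2
eef_pos: [0.587, 0.0203, 0.1517]
tool_rot: [1.0, 0.03, -0.0, 0.001]
ft_force: [-1.2, -0.5, 0.0]
width: 0.0854
[0.58799568 0.02114722 0.15292994]
```

View pics/w2.png

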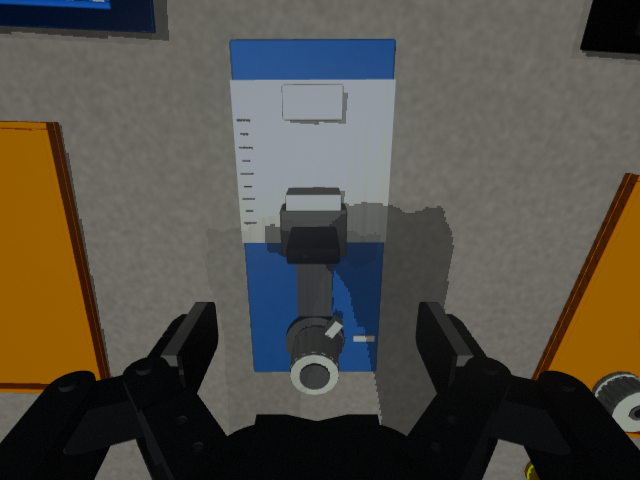

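The fingers straddle the tab, which is centred at (313,245). Now I'll descend, grip and pull the jaw open.

```bash
python3 -m pendant '[[0,0,-0.4,0,0,0,1],[0,0,-0.8,0,0,0,1],[0,0,-0.96,0,0,0,1],[0,0,-0.96,0,0,0,1],[0,0,-0.96,0,0,0,-1],[0,0,-0.96,0,0,0,-1],[0,0,-0.96,0,0,0,-1],[0,0,-0.96,0,0,0,-1],[0,0,-0.96,0,0,0,-1],[0,0,-0.96,0,0,0,-1],[0,0,-0.96,0,0,0,-1],[0,0,-0.96,0,0,0,-1]]'
python3 -m pendant '[[-0.03,0,0,0,0,0,-1],[-0.06,0,0,0,0,0,-1],[-0.1,-0.01,0,0,0,0,-1],[-0.1,-0.01,0,0,0,0,-1]]'
```

```text
clock: 5.45
eef_pos: [0.5883, 0.0227, 0.0573]
tool_rot: [0.999, 0.032, 0.002, 0.001]
ft_force: [-1.0, -3.1, 5.5]
width: 0.0329
clock: 5.85
eef_pos: [0.5788, 0.0221, 0.0573]
tool_rot: [0.999, 0.032, 0.002, 0.0]
ft_force: [0.7, -2.3, 7.8]
width: 0.0335
```

```bash
python3 -m pendant '[[-0.06,0,0,0,0,0,-1],[-0.12,-0.01,0,0,0,0,-1],[-0.18,-0.01,0,0,0,0,-1],[-0.23,-0.014,0,0,0,0,-1],[-0.23,-0.014,0,0,0,0,-1],[-0.23,-0.014,0,0,0,0,-1]]'
python3 -m pendant '[[0,0,0,0,0,0,1],[0,0,0,0,0,0,1],[0,0,0,0,0,0,1],[0,0,0,0,0,0,1],[0,0,0,0,0,0,1],[0,0,0.4,0,0,0,1],[0,0,0.8,0,0,0,1],[0,0,0.9,0,0,0,1],[0,0,0.9,0,0,0,1]]'
python3 - <<'E'
from h import *
p,d,K,T=snap('wrist','w3'); print(manip.read_state()['eef_pos'])
G=tog(gaugefit('w3'))*1000
jp=G[(G[:,2]>46)&(G[:,2]<54)&(G[:,0]>-60)&(G[:,0]<70)]; print('jp',np.percentile(jp,[3,97],axis=0).round(1).tolist(),len(jp))
p,d,K,T=snap('top','t1'); print(pulleys('t1',[(483,241),(484,275),(470,315)],win=17))
E
```

```text
clock: 6.45
eef_pos: [0.5554, 0.0206, 0.0572]
tool_rot: [0.999, 0.032, 0.002, 0.001]
ft_force: [-0.5, -1.6, 7.9]
width: 0.0329
clock: 7.35
eef_pos: [0.5552, 0.0216, 0.1471]
tool_rot: [0.999, 0.032, 0.002, -0.0]
ft_force: [-0.2, -0.7, -0.4]
width: 0.0856
[0.55385252 0.02144384 0.1453629 ]
base [573.1  21.6] [282.5 120.6] 3.59
jp [[-33.5, -20.3, 46.1], [6.7, 23.8, 51.5]] 1952
[(array([ 571.4, -335. ]), 20.4, np.float64(33.8), 256), (array([ 500.3, -331.9]), 30.4, np.float64(33.9), 606), (array([ 419.8, -300.9]), 25.2, np.float64(34.0), 436)]
```

View pics/w3.png

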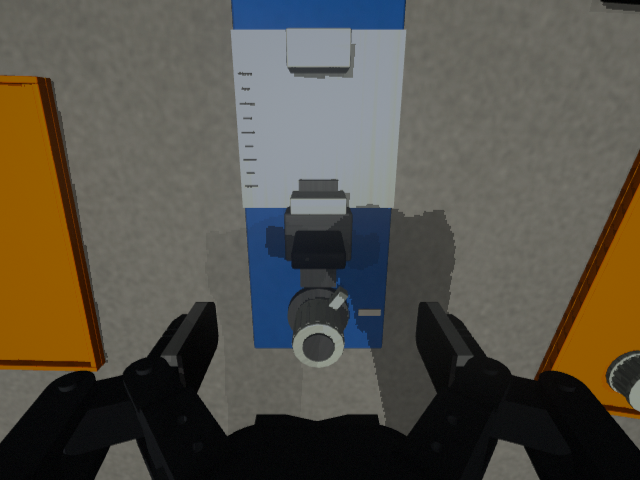

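View pics/t1.png

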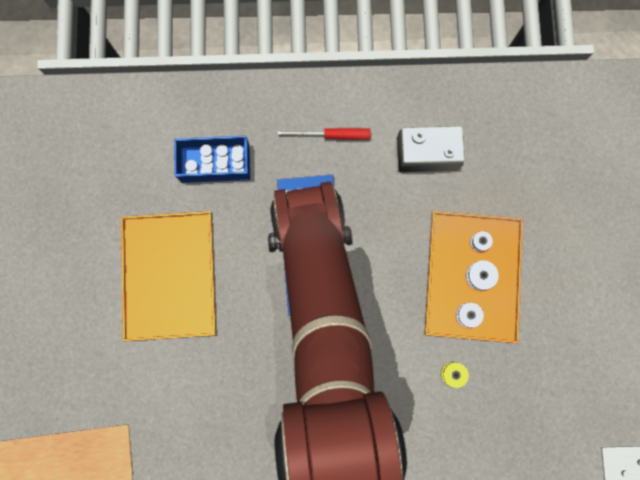

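```bash
python3 -m pendant '[[-0.13,-0.88,0.1,0,0,0,1],[-0.13,-0.88,0.1,0,0,0,1],[-0.13,-0.88,0.1,0,0,0,1],[-0.13,-0.88,0.1,0,0,0,1]]'
python3 -m pendant '[[-0.14,-0.88,0,0,0,0,1],[-0.14,-0.88,0,0,0,0,1],[-0.14,-0.88,0,0,0,0,1],[-0.14,-0.88,0,0,0,0,1]]'
python3 -m pendant '[[-0.14,-0.88,0,0,0,0,1],[-0.14,-0.88,0,0,0,0,1],[-0.14,-0.88,0,0,0,0,1],[-0.14,-0.88,0,0,0,0,1]]'
python3 -m pendant '[[-0.14,-0.88,0,0,0,0,1],[-0.14,-0.88,0,0,0,0,1],[-0.14,-0.88,0,0,0,0,1],[-0.14,-0.88,0,0,0,0,1],[-0.14,-0.88,0,0,0,0,1]]'
python3 - <<'E'
from h import *
p,d,K,T=snap('wrist','w4'); print(manip.read_state()['eef_pos'])
print([(np.round(r['box']).astype(int).tolist(),round(r['p'],2)) for r in manip.recognise('wrist','pulley_large')])
E
```

```text
clock: 7.85
eef_pos: [0.5397, -0.0677, 0.1536]
tool_rot: [1.0, 0.03, -0.002, -0.0]
ft_force: [0.5, -0.2, 0.4]
width: 0.0855
clock: 8.25
eef_pos: [0.5265, -0.1537, 0.1541]
tool_rot: [0.999, 0.032, -0.001, -0.001]
ft_force: [-0.5, 0.7, -0.1]
width: 0.0849
clock: 8.65
eef_pos: [0.5134, -0.2407, 0.1545]
tool_rot: [0.999, 0.032, -0.0, -0.001]
ft_force: [0.7, 1.2, 0.5]
width: 0.0854
clock: 9.15
eef_pos: [0.5007, -0.3265, 0.155]
tool_rot: [0.999, 0.034, 0.0, -0.002]
ft_force: [-0.5, 1.4, -0.5]
width: 0.0853
[ 0.50057973 -0.32675076  0.15511673]
[([326, 224, 82, 79], 0.82)]
```

View pics/w4.png

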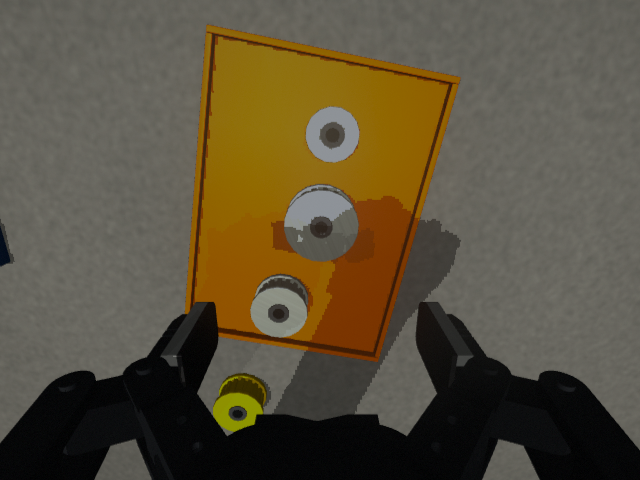

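```bash
python3 - <<'E'
from h import *
print(pulleys('w4',[(332,134),(321,225),(279,313)],win=46)); p,d,K,T=load('w4')
print(onplane(332,134,.033,K,T),onplane(321,227,.033,K,T),onplane(279,313,.033,K,T))
s=manip.read_state(); print(s['eef_pos'],s['joint_positions'])
E
```

```text
[(array([ 571.4, -332.8]), 20.0, np.float64(33.2), 2355), (array([ 500.8, -329.7]), 30.0, np.float64(33.2), 4217), (array([ 420.6, -298.8]), 25.2, np.float64(33.2), 2324)]
[ 0.57200934 -0.33271345  0.033     ] [ 0.50051582 -0.32983638  0.033     ] [ 0.4200956  -0.29915437  0.033     ]
[ 0.50037018 -0.32732394  0.15523614] [ 0.60247312  0.61539449 -0.09482881  1.67079956  0.06960843  0.85931477
 -1.0230209 ]
```

The wrist view has the large pulley at (321,225), small at (332,134) and medium at (279,313), with clear space on both y sides of the large one. Descending to grasp it.

```bash
python3 -m pendant '[[0.0,-0.03,-0.4,0,0,0,1],[0,-0.03,-0.8,0,0,0,1],[0,-0.03,-0.95,0,0,0,1],[0,-0.03,-0.95,0,0,0,1]]'
python3 -m pendant '[[0,0,-0.3,0,0,0,1],[0,0,-0.5,0,0,0,1],[0,0,-0.5,0,0,0,1],[0,0,-0.5,0,0,0,-1],[0,0,-0.5,0,0,0,-1],[0,0,-0.5,0,0,0,-1],[0,0,-0.5,0,0,0,-1],[0,0,-0.5,0,0,0,-1],[0,0,-0.5,0,0,0,-1],[0,0,-0.5,0,0,0,-1]]'
```

```text
clock: 9.65
eef_pos: [0.4979, -0.3306, 0.0576]
tool_rot: [0.999, 0.033, -0.002, -0.002]
ft_force: [-0.6, -0.1, 0.4]
width: 0.0856
clock: 10.65
eef_pos: [0.5006, -0.3328, 0.013]
tool_rot: [0.999, 0.032, 0.002, 0.0]
ft_force: [-1.5, 2.5, 6.0]
width: 0.0571
```

```bash
python3 -m pendant '[[0,0,0.2,0,0,0,-1],[0,0,0.6,0,0,0,-1],[0,0,1,0,0,0,-1],[0,0,1,0,0,0,-1],[0,0,1,0,0,0,-1]]'
python3 - <<'E'
from h import *
p,d,K,T=snap('wrist','w5'); print(manip.read_state()['eef_pos'],manip.read_state()['ft_force'])
p,d,K,T=snap('side','s5')
E
```

```text
clock: 11.15
eef_pos: [0.4995, -0.3339, 0.1121]
tool_rot: [0.999, 0.032, 0.001, 0.001]
ft_force: [-0.9, 0.5, -3.6]
width: 0.0574
[ 0.49831231 -0.33324773  0.11040005] [-0.6698356  -1.53667618 -2.33646903]
```

View pics/w5.png

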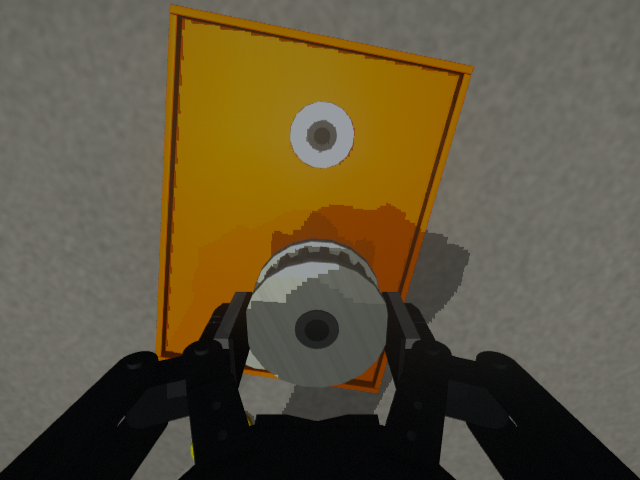

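View pics/s5.png

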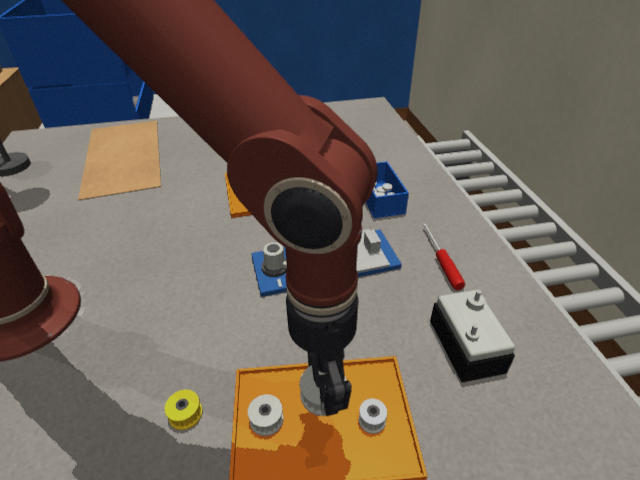

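The large pulley is held between the pads, with its top centre at (317,327). I'll measure where it sits relative to the TCP, and its tilt.

```bash
cat >> h.py <<'E'
def held(name,eef,ctr=(317,327),win=75):
    p,d,K,T=load(name); C=cloud(d,K,T); u,v=ctr
    S=C[v-win:v+win,u-win:u+win].reshape(-1,3)
    S=S[(abs(S[:,2]-np.array(eef)[2]-0.02)<0.03)&(np.hypot(S[:,0]-eef[0],S[:,1]-eef[1])<0.036)]
    z=np.median(S[:,2]); S=S[abs(S[:,2]-z)<0.004]
    A=np.c_[S[:,:2]-S[:,:2].mean(0),np.ones(len(S))]; k=np.linalg.lstsq(A,S[:,2],rcond=None)[0]
    c,r=cv2.minEnclosingCircle((S[:,:2]*1000).astype(np.float32))
    lo,hi=np.percentile(S[:,:2],[1,99],axis=0)
    print('center-eef mm',np.round(np.array(c)-np.array(eef)[:2]*1000,1),'r',round(r,1),'bbox mid-eef',np.round((lo+hi)/2*1000-np.array(eef)[:2]*1000,1),'top-eef',round((z-eef[2])*1000,1),'tilt deg',np.rad2deg(k[:2]).round(2),len(S))
E
python3 - <<'E'
from h import *
held('w5',manip.read_state()['eef_pos'])
E
```

```text
center-eef mm [ 3.7 -1. ] r 31.8 bbox mid-eef [ 3.1 -1. ] top-eef 22.6 tilt deg [-0.43 -0.1 ] 14911
```

```bash
python3 -m pendant '[[0.1,0.4,0.4,0,0,0,-1],[0.33,0.89,0.4,0,0,0,-1],[0.33,0.89,0.4,0,0,0,-1],[0.33,0.89,0.4,0,0,0,-1],[0.33,0.89,0.4,0,0,0,-1]]'
python3 -m pendant '[[0.33,0.89,0,0,0,0,-1],[0.33,0.89,0,0,0,0,-1],[0.33,0.89,0,0,0,0,-1],[0.33,0.89,0,0,0,0,-1]]'
python3 -m pendant '[[0.33,0.89,0,0,0,0,-1],[0.33,0.89,0,0,0,0,-1],[0.33,0.89,0,0,0,0,-1],[0.33,0.89,0,0,0,0,-1]]'
python3 -m pendant '[[0.33,0.89,0,0,0,0,-1],[0.33,0.89,0,0,0,0,-1],[0.33,0.89,0,0,0,0,-1],[0.33,0.89,0,0,0,0,-1],[0.33,0.89,0,0,0,0,-1]]'
python3 - <<'E'
from h import *
p,d,K,T=snap('wrist','w6'); e=manip.read_state()['eef_pos'];print(e,manip.read_state()['ft_force']); held('w6',e)
p,d,K,T=snap('side','s6')
E
```

```text
clock: 11.75
eef_pos: [0.5305, -0.2451, 0.1487]
tool_rot: [0.999, 0.032, -0.002, -0.0]
ft_force: [-0.3, -0.4, -2.1]
width: 0.0568
clock: 12.15
eef_pos: [0.5643, -0.1557, 0.1492]
tool_rot: [0.999, 0.032, -0.001, 0.0]
ft_force: [-0.7, -1.9, -2.4]
width: 0.057
clock: 12.55
eef_pos: [0.5975, -0.0679, 0.1495]
tool_rot: [1.0, 0.032, -0.001, 0.001]
ft_force: [-1.0, -1.2, -2.0]
width: 0.057
clock: 13.05
eef_pos: [0.6304, 0.0175, 0.1498]
tool_rot: [1.0, 0.029, -0.001, 0.002]
ft_force: [-0.3, 0.5, -3.3]
width: 0.0569
[0.63043853 0.01770581 0.14991485] [-0.00441647 -0.87787598 -3.52340007]
center-eef mm [ 2.  -0.3] r 31.9 bbox mid-eef [ 1.5 -0.2] top-eef 19.7 tilt deg [-0.67 -0.25] 14906
```

View pics/w6.png

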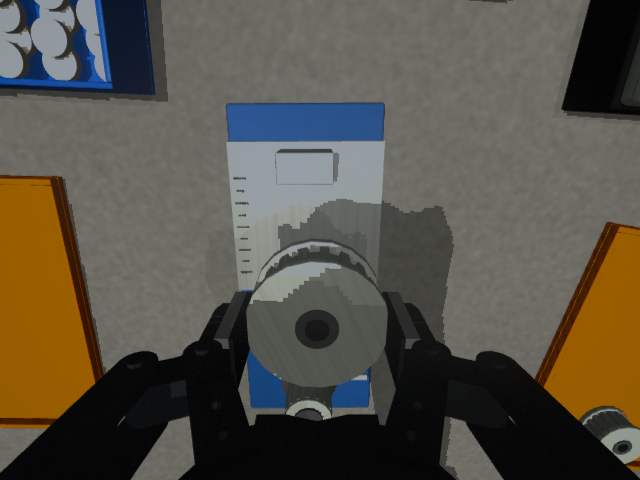

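The held pulley lies just over the anvil, with the fixed jaw behind it at (305,167). I'll correct the offset and lower it most of the way.

```bash
python3 -m pendant '[[0.01,0.065,0,0,0,0,-1],[0.01,0.065,-0.3,0,0,0,-1],[0.01,0.065,-0.6,0,0,0,-1],[0.01,0.065,-0.85,0,0,0,-1],[0.01,0.065,-0.85,0,0,0,-1],[0.01,0.065,-0.85,0,0,0,-1]]'
python3 -m pendant '[[0,0,-0.1,0,0,0,-1],[0,0,-0.2,0,0,0,-1],[0,0,-0.3,0,0,0,-1],[0,0,-0.33,0,0,0,-1],[0,0,-0.33,0,0,0,-1],[0,0,-0.33,0,0,0,-1]]'
python3 - <<'E'
from h import *
p,d,K,T=snap('wrist','w7'); e=manip.read_state()['eef_pos'];print(e,manip.read_state()['ft_force']); held('w7',e)
p,d,K,T=snap('side','s7')
cv2.imwrite('pics/s7c.png',cv2.resize(p[180:320,230:430],None,fx=4,fy=4)[:,:,::-1])
E
```

```text
clock: 13.75
eef_pos: [0.6323, 0.0288, 0.0656]
tool_rot: [1.0, 0.032, 0.0, -0.0]
ft_force: [-0.4, 0.1, -2.2]
width: 0.0571
clock: 14.35
eef_pos: [0.6322, 0.029, 0.0324]
tool_rot: [0.999, 0.032, 0.0, -0.0]
ft_force: [-1.3, -0.4, -1.9]
width: 0.0569
[0.63238511 0.02899446 0.03262473] [ 0.32753392 -0.30022548 -1.99434654]
center-eef mm [ 1.5 -0.1] r 31.9 bbox mid-eef [ 1.4 -0.1] top-eef 19.7 tilt deg [-0.52 -0.07] 14893
```

View pics/w7.png

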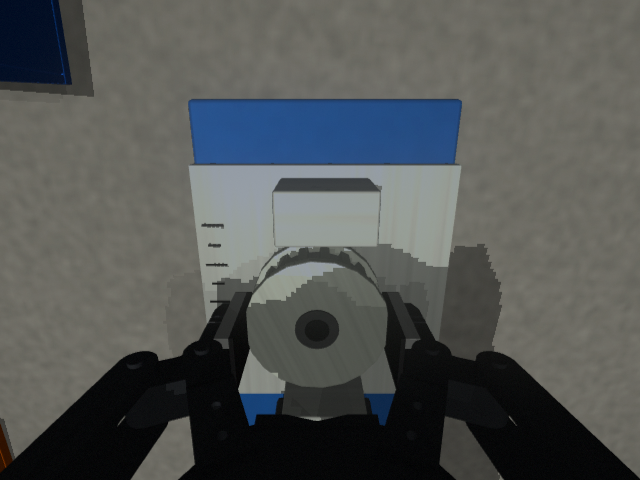

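View pics/s7c.png

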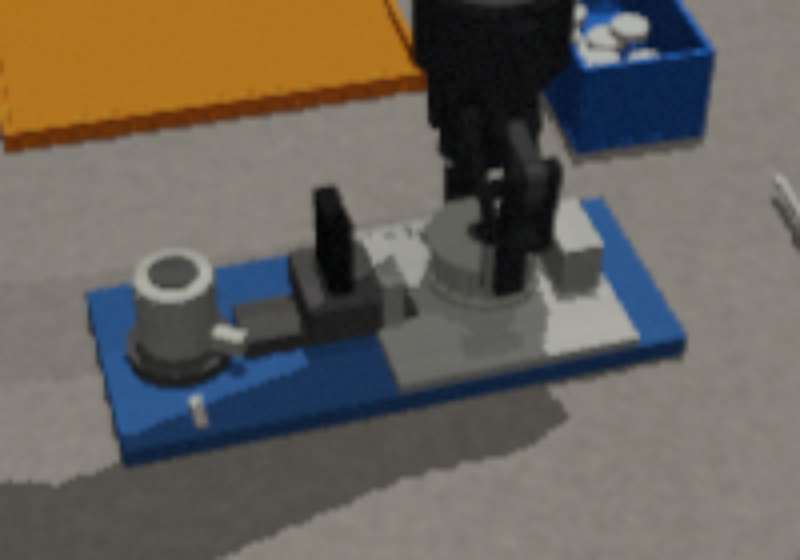

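The pulley is 5 mm too far to +y, so I'll correct that, set it down and release it.

```bash
python3 -m pendant '[[0,-0.025,0,0,0,0,-1],[0,-0.049,0,0,0,0,-1],[0,-0.049,-0.02,0,0,0,-1],[0,-0.049,-0.035,0,0,0,-1],[0,-0.049,-0.044,0,0,0,-1],[0,-0.049,-0.044,0,0,0,-1],[0,-0.049,-0.044,0,0,0,-1]]'
```

```text
clock: 15.15
eef_pos: [0.6318, 0.0239, 0.0281]
tool_rot: [0.999, 0.032, -0.0, 0.0]
ft_force: [-1.6, -0.7, 0.0]
width: 0.057
```

```bash
python3 -m pendant '[[0,0,0,0,0,0,1],[0,0,0,0,0,0,1],[0,0,0,0,0,0,1],[0,0,0,0,0,0,1],[0,0,0,0,0,0,1],[0,0,0.2,0,0,0,1],[0,0,0.6,0,0,0,1],[0,0,1,0,0,0,1],[0,0,1,0,0,0,1],[0,0,1,0,0,0,1]]'
python3 - <<'E'
from h import *
p,d,K,T=snap('wrist','w8'); print(manip.read_state()['eef_pos'])
E
```

```text
clock: 16.15
eef_pos: [0.6326, 0.0241, 0.1291]
tool_rot: [0.999, 0.032, 0.001, -0.0]
ft_force: [0.0, -0.5, 0.1]
width: 0.0853
[0.63144965 0.024003   0.1275951 ]
```

View pics/w8.png

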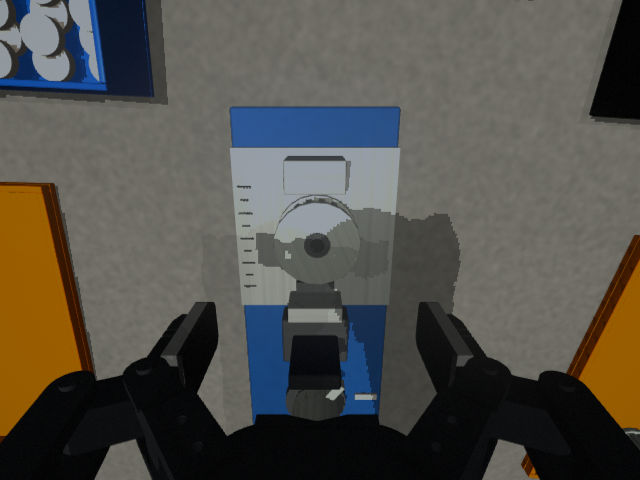

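The pulley stands on the anvil at (317,243), in line with both jaws. Going to the tab to grip it.

```bash
python3 -m pendant '[[-0.4,-0.02,0,0,0,0,1],[-0.79,-0.043,0,0,0,0,1],[-0.79,-0.043,0,0,0,0,1],[-0.79,-0.043,-0.4,0,0,0,1],[-0.79,-0.043,-0.72,0,0,0,1],[-0.79,-0.043,-0.72,0,0,0,1],[-0.79,-0.043,-0.72,0,0,0,1],[-0.79,-0.043,-0.72,0,0,0,-1],[-0.79,-0.043,-0.72,0,0,0,-1],[-0.79,-0.043,-0.72,0,0,0,-1],[-0.79,-0.043,-0.72,0,0,0,-1],[-0.79,-0.043,-0.72,0,0,0,-1],[-0.79,-0.043,-0.72,0,0,0,-1],[-0.79,-0.043,-0.72,0,0,0,-1],[-0.79,-0.043,-0.72,0,0,0,-1]]'
python3 -m pendant '[[0.05,0.003,0,0,0,0,-1],[0.1,0.006,0,0,0,0,-1],[0.15,0.009,0,0,0,0,-1],[0.18,0.011,0,0,0,0,-1],[0.18,0.011,0,0,0,0,-1]]'
```

```text
clock: 17.7
eef_pos: [0.5538, 0.0205, 0.0572]
tool_rot: [0.999, 0.032, 0.001, -0.0]
ft_force: [-1.1, 0.6, 6.7]
width: 0.033
clock: 18.2
eef_pos: [0.5718, 0.0216, 0.0572]
tool_rot: [0.999, 0.032, 0.001, -0.001]
ft_force: [-1.1, 0.7, 6.2]
width: 0.0335
```

```bash
python3 -m pendant '[[0.01,0,0,0,0,0,-1],[0.02,0.001,0,0,0,0,-1],[0.03,0.002,0,0,0,0,-1],[0.04,0.002,0,0,0,0,-1],[0.04,0.002,0,0,0,0,-1]]'
python3 -m pendant '[[0.01,0,0,0,0,0,-1],[0.01,0,0,0,0,0,-1]]'
python3 - <<'E'
from h import *
p,d,K,T=snap('wrist','w9'); s=manip.read_state(); print(s['eef_pos'],s['ft_force'])
E
```

```text
clock: 18.7
eef_pos: [0.5744, 0.0218, 0.0572]
tool_rot: [0.999, 0.032, -0.0, -0.0]
ft_force: [-2.2, 0.4, 8.1]
width: 0.033
clock: 18.9
eef_pos: [0.5754, 0.0219, 0.0572]
tool_rot: [0.999, 0.032, -0.0, -0.001]
ft_force: [-3.6, 1.6, 8.7]
width: 0.0331
[0.57537675 0.02187615 0.05720254] [-3.77782583  0.53654748  8.0344894 ]
```

View pics/w9.png

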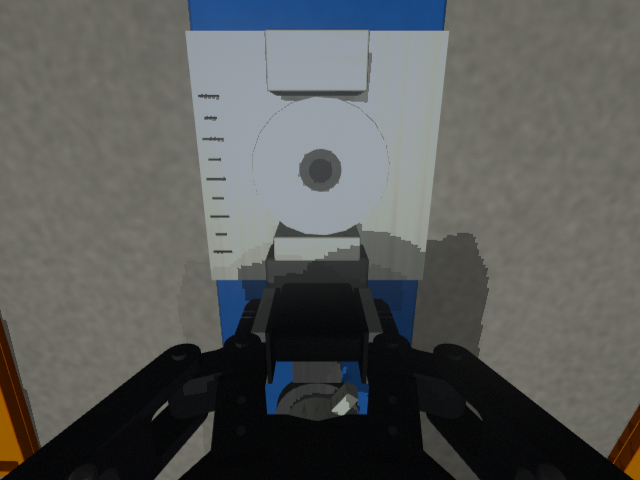

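```bash
python3 -m pendant '[[0.01,0,0,0,0,0,-1],[0.01,0,0,0,0,0,-1]]'
python3 -m pendant '[[0.01,0,0,0,0,0,-1],[0.01,0,0,0,0,0,-1]]'
python3 -m pendant '[[0.01,0,0,0,0,0,-1],[0.01,0,0,0,0,0,-1]]'
```

```text
clock: 19.15
eef_pos: [0.5764, 0.0219, 0.0572]
tool_rot: [0.999, 0.032, -0.0, -0.001]
ft_force: [-3.2, 1.5, 7.6]
width: 0.0328
clock: 19.35
eef_pos: [0.5769, 0.022, 0.0572]
tool_rot: [0.999, 0.032, -0.001, -0.001]
ft_force: [-4.4, 1.3, 8.5]
width: 0.0334
clock: 19.55
eef_pos: [0.5769, 0.022, 0.0572]
tool_rot: [0.999, 0.032, -0.002, -0.001]
ft_force: [-6.1, 0.6, 10.4]
width: 0.0329
```

Contact: the jaw has stopped moving. I'll build the force up and hold it.

```bash
python3 -m pendant '[[0.015,0,0,0,0,0,-1],[0.015,0,0,0,0,0,-1]]'
python3 -m pendant '[[0.015,0,0,0,0,0,-1],[0.015,0,0,0,0,0,-1]]'
python3 -m pendant '[[0.015,0,0,0,0,0,-1],[0.015,0,0,0,0,0,-1]]'
```

```text
clock: 19.75
eef_pos: [0.577, 0.022, 0.0572]
tool_rot: [0.999, 0.032, -0.003, -0.0]
ft_force: [-9.9, 1.4, 12.6]
width: 0.0332
clock: 19.95
eef_pos: [0.577, 0.022, 0.0572]
tool_rot: [0.999, 0.032, -0.005, -0.0]
ft_force: [-11.7, 1.2, 14.9]
width: 0.0332
clock: 20.15
eef_pos: [0.5771, 0.0219, 0.0572]
tool_rot: [0.999, 0.032, -0.007, -0.0]
ft_force: [-14.9, 0.9, 17.7]
width: 0.0325
```

```bash
python3 -m pendant '[[0.01,0,0,0,0,0,-1],[0.01,0,0,0,0,0,-1],[0.01,0,0,0,0,0,-1],[0.01,0,0,0,0,0,-1],[0.01,0,0,0,0,0,-1],[0.01,0,0,0,0,0,-1],[0.01,0,0,0,0,0,-1],[0.01,0,0,0,0,0,-1]]'
python3 - <<'E'
from h import *
p,d,K,T=snap('wrist','w10'); s=manip.read_state(); print(s['eef_pos'],s['ft_force'])
G=tog(gaugefit('w10'))*1000
t=G[(G[:,2]>44)&(G[:,2]<52)&(G[:,0]>10)&(G[:,0]<112)&(abs(G[:,1])<3)]
print(np.histogram(t[:,0],bins=np.arange(10,112,3)))
E
```

```text
clock: 20.95
eef_pos: [0.577, 0.0219, 0.0571]
tool_rot: [0.999, 0.032, -0.008, -0.0]
ft_force: [-14.8, 1.3, 18.4]
width: 0.033
[0.57703205 0.02195117 0.05715887] [-15.28505801   2.68131243  18.57569787]
base [587.4  22.3] [244.5 120.9] 3.68
(array([ 70,  65,  31,  72,  83,  79, 101,  76,  83,  87,  80,  85,  85,
        84,  82,  49,   2,   0,   0,   0,   0,   0,   0,   0,   0,   0,
         0,   0,   0,   0,   0,   0,   0]), array([ 10,  13,  16,  19,  22,  25,  28,  31,  34,  37,  40,  43,  46,
        49,  52,  55,  58,  61,  64,  67,  70,  73,  76,  79,  82,  85,
        88,  91,  94,  97, 100, 103, 106, 109]))
```

View pics/w10.png

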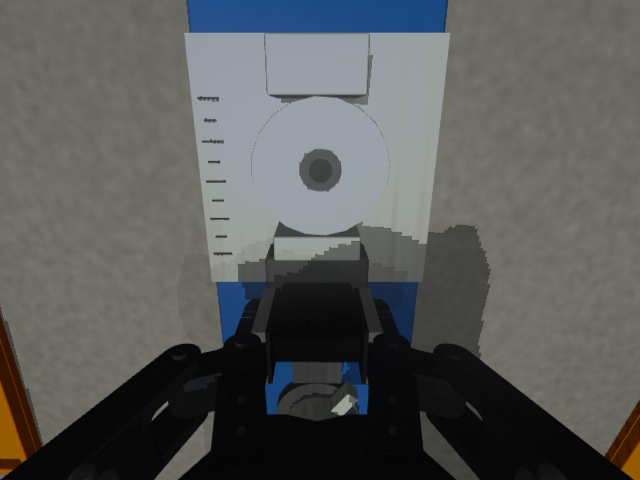

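The pulley is pressed between the jaws at about 15 N and was held for over 0.8 s. The travel of 23.2 mm matches a 60 mm gap. Now opening the jaw.

```bash
python3 -m pendant '[[-0.04,0,0,0,0,0,-1],[-0.08,0,0,0,0,0,-1],[-0.14,-0.005,0,0,0,0,-1],[-0.2,-0.01,0,0,0,0,-1],[-0.26,-0.015,0,0,0,0,-1],[-0.315,-0.015,0,0,0,0,-1],[-0.315,-0.015,0,0,0,0,-1],[-0.315,-0.015,0,0,0,0,-1]]'
python3 -m pendant '[[0,0,0,0,0,0,1],[0,0,0,0,0,0,1],[0,0,0,0,0,0,1],[0,0,0,0,0,0,1],[0,0,0,0,0,0,1],[0,0,0.4,0,0,0,1],[0,0,0.7,0,0,0,1],[0.4,0.02,0.7,0,0,0,1],[0.79,0.048,0.7,0,0,0,1],[0.79,0.048,0.7,0,0,0,1],[0.79,0.048,0.7,0,0,0,1]]'
python3 - <<'E'
from h import *
p,d,K,T=snap('wrist','w11'); s=manip.read_state(); print(s['eef_pos'],s['ft_force'])
G=tog(gaugefit('w11'))*1000
jp=G[(G[:,2]>46)&(G[:,2]<54)&(G[:,0]>-60)&(G[:,0]<20)]; print('jp',np.percentile(jp,[3,97],axis=0).round(1).tolist(),len(jp))
print(pulleys('w11',[(315,240)],hmin=.042,hmax=.052,win=48),[(np.round(r['box']).astype(int).tolist(),round(r['p'],2)) for r in manip.recognise('wrist','pulley_large')])
E
```

```text
clock: 21.8
eef_pos: [0.5535, 0.0205, 0.0572]
tool_rot: [0.999, 0.032, 0.001, -0.001]
ft_force: [-0.3, 2.0, 9.3]
width: 0.033
clock: 22.9
eef_pos: [0.6317, 0.0243, 0.1251]
tool_rot: [0.999, 0.032, -0.001, 0.0]
ft_force: [0.1, -0.4, 0.2]
width: 0.0854
[0.63076132 0.02421507 0.12511122] [-0.31510031 -0.27301647  0.89564576]
base [581.3  22.1] [282.4 120.4] 3.57
jp [[-35.1, -20.2, 46.1], [7.0, 24.0, 52.5]] 1987
[(array([641.4,  25.7]), 33.8, np.float64(48.2), 6079)] [([321, 238, 91, 84], 0.63), ([616, 58, 41, 117], 0.59), ([315, 342, 70, 102], 0.29)]
```

View pics/w11.png

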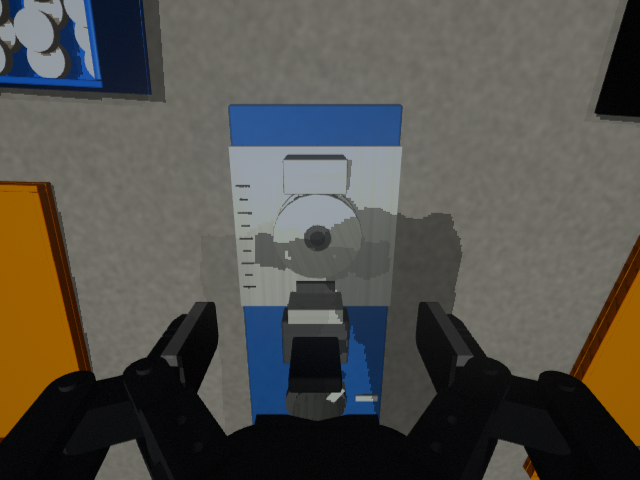

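The large pulley rests against the fixed jaw at (317,237). I'll pick it up for tray_out.

```bash
python3 -m pendant '[[0.06,0,-0.2,0,0,0,1],[0.06,0,-0.6,0,0,0,1],[0.06,0,-0.9,0,0,0,1],[0.06,0,-0.98,0,0,0,1],[0.06,0,-0.98,0,0,0,1],[0.06,0,-0.98,0,0,0,1],[0.06,0,-0.98,0,0,0,-1],[0.06,0,-0.98,0,0,0,-1],[0.06,0,-0.98,0,0,0,-1],[0.06,0,-0.98,0,0,0,-1],[0.06,0,-0.98,0,0,0,-1],[0.06,0,-0.98,0,0,0,-1],[0.06,0,-0.98,0,0,0,-1]]'
python3 -m pendant '[[0,0,0.1,0,0,0,-1],[0,0,0.4,0,0,0,-1],[0,0,0.8,0,0,0,-1],[0,0,0.9,0,0,0,-1],[0,0,0.9,0,0,0,-1],[0,0,0.9,0,0,0,-1]]'
python3 - <<'E'
from h import *
p,d,K,T=snap('wrist','w12'); e=manip.read_state()['eef_pos'];print(e,manip.read_state()['ft_force']); held('w12',e)
p,d,K,T=snap('top','t12'); p,d,K,T=snap('side','s12')
E
```

```text
clock: 24.3
eef_pos: [0.6391, 0.0244, 0.0304]
tool_rot: [0.999, 0.032, 0.002, -0.0]
ft_force: [-1.7, 0.0, 6.8]
width: 0.057
clock: 24.9
eef_pos: [0.6367, 0.0242, 0.1167]
tool_rot: [0.999, 0.032, -0.001, 0.0]
ft_force: [-0.3, -0.1, -3.5]
width: 0.0568
[0.63630578 0.02420318 0.11597497] [-0.4751206   0.20057533 -3.25471962]
center-eef mm [ 1.4 -0.1] r 32.6 bbox mid-eef [ 0.2 -0.1] top-eef 18.3 tilt deg [-0.75 -0.07] 14347
```

View pics/s12.png

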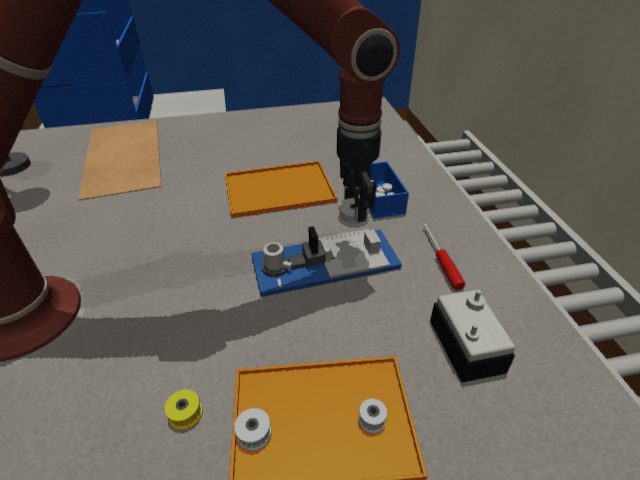

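Held again and lifted. The side view also shows that the medium pulley has been knocked, from (266,414) to (253,428), so I'll re-measure it later. Carrying the large one to tray_out.

```bash
python3 -m pendant '[[-0.07,0.45,0.1,0,0,0,-1],[-0.14,0.9,0.1,0,0,0,-1],[-0.14,1,0.1,0,0,0,-1],[-0.14,1,0.1,0,0,0,-1],[-0.14,1,0.1,0,0,0,-1]]'
python3 -m pendant '[[-0.07,0.45,0,0,0,0,-1],[-0.14,0.9,0,0,0,0,-1],[-0.14,1,0,0,0,0,-1],[-0.14,1,0,0,0,0,-1],[-0.14,1,0,0,0,0,-1]]'
python3 -m pendant '[[-0.07,0.45,0,0,0,0,-1],[-0.14,0.9,0,0,0,0,-1],[-0.14,0.98,0,0,0,0,-1],[-0.14,0.98,0,0,0,0,-1],[-0.14,0.98,0,0,0,0,-1],[-0.14,0.98,0,0,0,0,-1]]'
python3 - <<'E'
from h import *
p,d,K,T=snap('wrist','w13'); e=manip.read_state()['eef_pos'];print(e,manip.read_state()['ft_force'],manip.read_state()['joint_positions'].round(2)); held('w13',e)
E
```

```text
clock: 25.55
eef_pos: [0.6236, 0.1228, 0.1267]
tool_rot: [1.0, 0.031, -0.001, 0.001]
ft_force: [-0.0, -1.3, -1.9]
width: 0.0568
clock: 26.05
eef_pos: [0.6108, 0.2207, 0.1273]
tool_rot: [1.0, 0.03, -0.0, 0.002]
ft_force: [0.7, -0.8, -2.2]
width: 0.0566
clock: 26.65
eef_pos: [0.5976, 0.3179, 0.1278]
tool_rot: [1.0, 0.029, 0.0, 0.002]
ft_force: [0.7, 0.0, -2.5]
width: 0.0569
[0.59740458 0.31857059 0.12785087] [-0.07989204  0.01918802 -2.81168407] [-0.5   0.76 -0.04  1.45  0.03  0.93 -2.06]
center-eef mm [ 1.4 -0.8] r 32.6 bbox mid-eef [-0.1 -0.7] top-eef 17.4 tilt deg [-0.56 -0.2 ] 14348
```

View pics/w13.png

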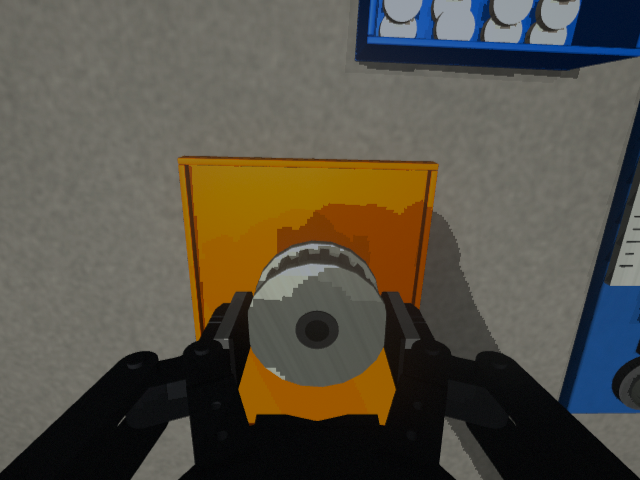

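```bash
python3 -m pendant '[[0,0,-0.3,0,0,0,-1],[0,0,-0.7,0,0,0,-1],[0,0,-1,0,0,0,-1],[0,0,-1,0,0,0,-1],[0,0,-1,0,0,0,-1]]'
python3 -m pendant '[[0,0,-0.05,0,0,0,-1],[0,0,-0.1,0,0,0,-1],[0,0,-0.13,0,0,0,-1],[0,0,-0.13,0,0,0,-1]]'
```

```text
clock: 27.2
eef_pos: [0.5968, 0.3212, 0.0282]
tool_rot: [1.0, 0.031, 0.0, 0.0]
ft_force: [0.1, -0.0, -1.3]
width: 0.0572
clock: 27.6
eef_pos: [0.5965, 0.3227, 0.0156]
tool_rot: [0.999, 0.032, 0.001, -0.0]
ft_force: [-0.2, -0.7, -0.4]
width: 0.0567
```

```bash
python3 -m pendant '[[0,0,-0.01,0,0,0,-1],[0,0,-0.01,0,0,0,-1],[0,0,-0.01,0,0,0,1],[0,0,-0.01,0,0,0,1],[0,0,-0.01,0,0,0,1],[0,0,-0.01,0,0,0,1],[0,0,-0.01,0,0,0,1],[0,0,0.3,0,0,0,1],[0,0,0.7,0,0,0,1],[0,0,1,0,0,0,1],[0,0,1,0,0,0,1],[0,0,1,0,0,0,1]]'
python3 - <<'E'
from h import *
p,d,K,T=snap('wrist','w14'); e=manip.read_state()['eef_pos'];print(e)
p,d,K,T=snap('side','s14'); print(pulleys('s14',[(253,426),(373,413)],win=26)); 
print([(np.round(r['box']).astype(int).tolist(),round(r['p'],2)) for r in manip.recognise('side','pulley_medium')])
p,d,K,T=snap('top','t14')
print([(np.round(r['box']).astype(int).tolist(),round(r['p'],2)) for r in manip.recognise('top','pulley_medium')])
E
```

```text
clock: 28.8
eef_pos: [0.5962, 0.3225, 0.1157]
tool_rot: [0.999, 0.032, 0.001, -0.0]
ft_force: [-0.1, 0.3, -1.1]
width: 0.0854
[0.59541338 0.32197495 0.11426877]
[(array([ 400.4, -317.1]), 25.5, np.float64(32.5), 974), (array([ 572.1, -333.4]), 20.2, np.float64(32.7), 591)]
[([184, 409, 42, 40], 0.73), ([253, 431, 35, 46], 0.66), ([279, 189, 111, 56], 0.26)]
[([455, 375, 28, 27], 0.68), ([480, 325, 26, 24], 0.63)]
```

View pics/w14.png

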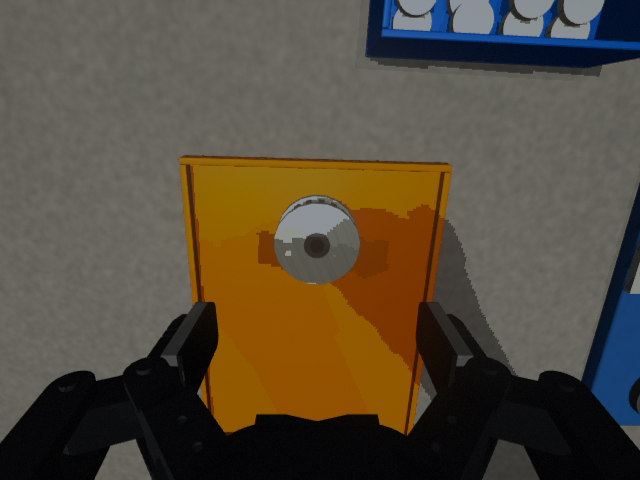

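View pics/t14.png

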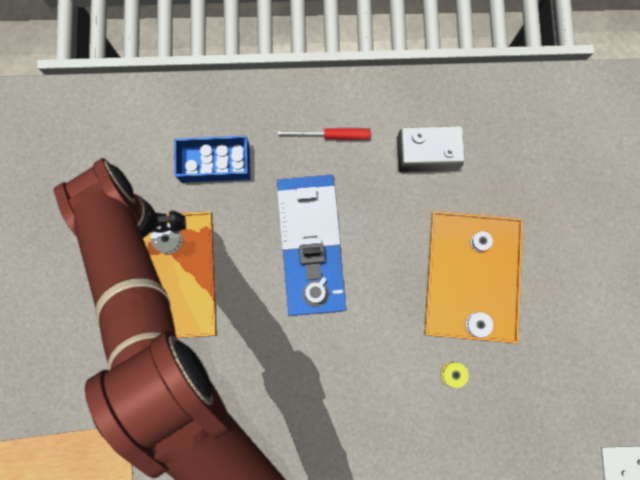

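The large pulley is flat in tray_out at (317,240). The medium is now at about (400,-317) in tray_in. Heading back to get it.

```bash
python3 -m pendant '[[0,0,0.3,0,0,0,1],[-0.28,-0.91,0.3,0,0,0,1],[-0.28,-0.91,0.3,0,0,0,1],[-0.28,-0.91,0.3,0,0,0,1],[-0.28,-0.91,0.3,0,0,0,1]]'
python3 -m pendant '[[-0.28,-0.91,0,0,0,0,1],[-0.28,-0.91,0,0,0,0,1],[-0.28,-0.91,0,0,0,0,1],[-0.28,-0.91,0,0,0,0,1]]'
python3 -m pendant '[[-0.28,-0.91,0,0,0,0,1],[-0.28,-0.91,0,0,0,0,1],[-0.28,-0.91,0,0,0,0,1],[-0.28,-0.91,0,0,0,0,1]]'
python3 -m pendant '[[-0.28,-0.91,0,0,0,0,1],[-0.28,-0.91,0,0,0,0,1],[-0.28,-0.91,0,0,0,0,1],[-0.28,-0.91,0,0,0,0,1]]'
python3 -m pendant '[[-0.28,-0.91,0,0,0,0,1],[-0.28,-0.91,0,0,0,0,1],[-0.28,-0.91,0,0,0,0,1],[-0.28,-0.91,0,0,0,0,1]]'
python3 -m pendant '[[-0.28,-0.91,0,0,0,0,1],[-0.28,-0.91,0,0,0,0,1],[-0.28,-0.91,0,0,0,0,1],[-0.28,-0.91,0,0,0,0,1]]'
python3 -m pendant '[[-0.28,-0.91,0,0,0,0,1],[-0.28,-0.91,0,0,0,0,1],[-0.28,-0.91,0,0,0,0,1],[-0.28,-0.91,0,0,0,0,1],[-0.28,-0.91,0,0,0,0,1]]'
python3 - <<'E'
from h import *
p,d,K,T=snap('wrist','w15'); e=manip.read_state()['eef_pos'];print(e,manip.read_state()['joint_positions'].round(2))
print([(np.round(r['box']).astype(int).tolist(),round(r['p'],2)) for r in manip.recognise('wrist','pulley_medium')])
E
```

```text
clock: 29.55
eef_pos: [0.5679, 0.2296, 0.1445]
tool_rot: [1.0, 0.03, -0.0, 0.0]
ft_force: [0.3, -0.2, -0.0]
width: 0.0852
clock: 29.95
eef_pos: [0.5404, 0.1408, 0.1447]
tool_rot: [1.0, 0.031, 0.0, -0.0]
ft_force: [-0.4, 0.5, -0.5]
width: 0.0856
clock: 30.35
eef_pos: [0.5129, 0.0509, 0.1449]
tool_rot: [0.999, 0.032, 0.001, -0.001]
ft_force: [0.4, 1.0, 0.6]
width: 0.0857
clock: 30.75
eef_pos: [0.4854, -0.0399, 0.1449]
tool_rot: [0.999, 0.032, 0.001, -0.001]
ft_force: [-0.5, -0.3, -0.9]
width: 0.0856
clock: 31.15
eef_pos: [0.4576, -0.1309, 0.1449]
tool_rot: [0.999, 0.033, 0.001, -0.001]
ft_force: [0.1, 0.5, -1.3]
width: 0.0854
clock: 31.55
eef_pos: [0.4297, -0.2218, 0.1448]
tool_rot: [0.999, 0.033, 0.001, -0.001]
ft_force: [0.5, 0.3, 0.4]
width: 0.0853
clock: 32.05
eef_pos: [0.4022, -0.3111, 0.1448]
tool_rot: [0.999, 0.035, 0.001, -0.001]
ft_force: [-0.0, 0.5, -0.1]
width: 0.0856
[ 0.40197894 -0.3113293   0.14485742] [ 0.68  0.51 -0.09  1.93  0.06  0.7  -0.95]
[([254, 326, 57, 61], 0.89), ([323, 228, 65, 69], 0.65)]
```

View pics/w15.png

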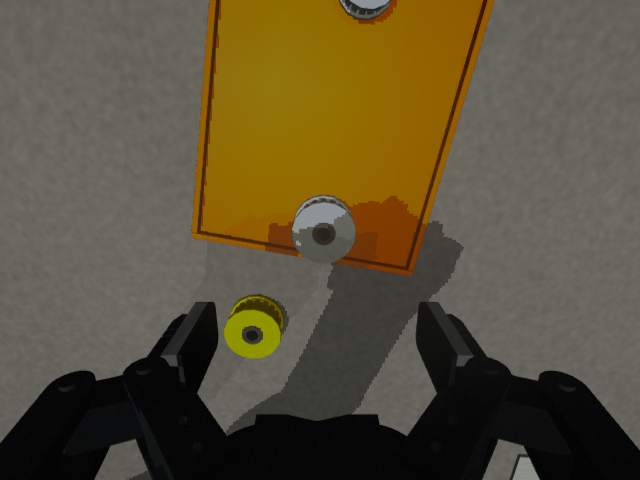

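```bash
python3 - <<'E'
from h import *
print(pulleys('w15',[(323,231)],win=40)); p,d,K,T=load('w15'); C=cloud(d,K,T)
S=C[190:270,285:362].reshape(-1,3); S=S[abs(S[:,2]-.033)<.004]
print(np.rad2deg(np.linalg.lstsq(np.c_[S[:,:2],np.ones(len(S))],S[:,2],rcond=None)[0][:2]))
# wall x-min
hsv=cv2.cvtColor(p,cv2.COLOR_RGB2HSV)
m=(C[...,2]>.011)&(C[...,2]<.017)&(hsv[...,1]>150)&(C[...,1]<-.28)&(C[...,1]>-.35)&(C[...,0]<.4)
P=C[m]; print(np.percentile(P[:,0],[2,50,98]),len(P)); print(manip.read_state()['eef_pos'])
E
```

```text
[(array([ 400.3, -316.5]), 25.0, np.float64(33.2), 3117)]
[-0.39868905 -0.16964619]
[0.31029667 0.37206302 0.37846255] 297
[ 0.40171705 -0.31175878  0.14489621]
```

```bash
python3 -m pendant '[[0,-0.02,-0.4,0,0,0,1],[0,-0.02,-0.8,0,0,0,1],[0,-0.02,-0.9,0,0,0,1],[0,-0.02,-0.9,0,0,0,1],[0,-0.02,-0.9,0,0,0,1]]'
python3 -m pendant '[[0,0,-0.2,0,0,0,1],[0,0,-0.43,0,0,0,1],[0,0,-0.43,0,0,0,1],[0,0,-0.43,0,0,0,1]]'
```

```text
clock: 32.65
eef_pos: [0.4012, -0.3166, 0.056]
tool_rot: [0.999, 0.032, 0.001, 0.0]
ft_force: [-0.3, -0.8, 0.3]
width: 0.086
clock: 33.05
eef_pos: [0.4009, -0.3171, 0.0133]
tool_rot: [0.999, 0.032, 0.001, 0.001]
ft_force: [-0.2, 0.6, -0.1]
width: 0.085
```

```bash
python3 -m pendant '[[0,0,-0.02,0,0,0,-1],[0,0,-0.02,0,0,0,-1],[0,0,-0.02,0,0,0,-1],[0,0,-0.02,0,0,0,-1],[0,0,-0.02,0,0,0,-1],[0,0,-0.02,0,0,0,-1],[0,0,-0.02,0,0,0,-1],[0,0,-0.02,0,0,0,-1],[0,0,-0.02,0,0,0,-1]]'
python3 -m pendant '[[0,0,0.1,0,0,0,-1],[0,0,0.4,0,0,0,-1],[0,0,0.8,0,0,0,-1],[0,0,1,0,0,0,-1],[0,0,1,0,0,0,-1],[0,0,1,0,0,0,-1]]'
python3 - <<'E'
from h import *
p,d,K,T=snap('wrist','w16'); e=manip.read_state()['eef_pos'];print(e,manip.read_state()['ft_force']); held('w16',e)
E
```

```text
clock: 33.95
eef_pos: [0.4004, -0.3169, 0.0113]
tool_rot: [0.999, 0.032, 0.001, 0.0]
ft_force: [-1.3, 1.4, 7.8]
width: 0.0473
clock: 34.55
eef_pos: [0.3996, -0.3165, 0.11]
tool_rot: [0.999, 0.032, 0.0, 0.0]
ft_force: [0.5, -0.3, -1.1]
width: 0.047
[ 0.39914923 -0.31611161  0.10918955] [-0.33094714 -0.01056487 -1.19982905]
center-eef mm [ 5.8 -0.2] r 30.7 bbox mid-eef [1.3 0.3] top-eef 22.5 tilt deg [-0.72  0.02] 10842
```

View pics/w16.png

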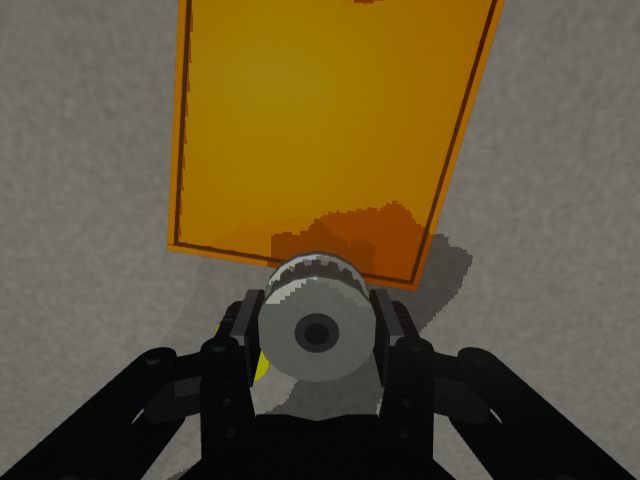

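The medium pulley is held, with its centre at (317,333). Carrying it to the anvil.

```bash
python3 -m pendant '[[0.2,0.3,0.3,0,0,0,-1],[0.59,0.85,0.3,0,0,0,-1],[0.59,0.85,0.3,0,0,0,-1],[0.59,0.85,0.3,0,0,0,-1],[0.59,0.85,0.3,0,0,0,-1]]'
python3 -m pendant '[[0.59,0.85,0,0,0,0,-1],[0.59,0.85,0,0,0,0,-1],[0.59,0.85,0,0,0,0,-1],[0.59,0.85,0,0,0,0,-1]]'
python3 -m pendant '[[0.59,0.85,0,0,0,0,-1],[0.59,0.85,0,0,0,0,-1],[0.59,0.85,0,0,0,0,-1],[0.59,0.85,0,0,0,0,-1]]'
python3 -m pendant '[[0.59,0.85,0,0,0,0,-1],[0.59,0.85,0,0,0,0,-1],[0.59,0.85,0,0,0,0,-1],[0.59,0.85,0,0,0,0,-1],[0.59,0.85,0,0,0,0,-1]]'
python3 -m pendant '[[0,0,-0.3,0,0,0,-1],[0,0,-0.7,0,0,0,-1],[0,0,-0.9,0,0,0,-1],[0,0,-0.9,0,0,0,-1],[0,0,-0.9,0,0,0,-1]]'
python3 - <<'E'
from h import *
p,d,K,T=snap('wrist','w17'); e=manip.read_state()['eef_pos'];print(e,manip.read_state()['ft_force']); held('w17',e,win=60)
print(onplane(317,333,e[2]+.0215,K,T)-e)
E
```

```text
clock: 35.1
eef_pos: [0.4578, -0.2315, 0.1384]
tool_rot: [0.999, 0.032, -0.002, -0.0]
ft_force: [0.3, -0.4, -1.4]
width: 0.0471
clock: 35.5
eef_pos: [0.5176, -0.1463, 0.1389]
tool_rot: [0.999, 0.033, -0.001, -0.0]
ft_force: [-1.0, -0.3, -1.2]
width: 0.0472
clock: 35.9
eef_pos: [0.5764, -0.0627, 0.139]
tool_rot: [0.999, 0.032, -0.001, 0.0]
ft_force: [-1.2, -0.6, -0.6]
width: 0.047
clock: 36.4
eef_pos: [0.6347, 0.0186, 0.1392]
tool_rot: [1.0, 0.029, -0.001, 0.002]
ft_force: [0.4, -1.2, -1.9]
width: 0.0474
clock: 36.9
eef_pos: [0.6359, 0.0206, 0.0504]
tool_rot: [1.0, 0.03, -0.0, 0.001]
ft_force: [0.4, 0.3, -0.5]
width: 0.0471
[0.6368417  0.0213166  0.05134846] [-0.08260073  0.11573309 -1.30320026]
center-eef mm [-0.2 -0.8] r 26.3 bbox mid-eef [-0.2 -0.8] top-eef 20.6 tilt deg [-0.77 -0.04] 10511
[-0.00065064 -0.00101807  0.0215    ]
```

View pics/w17.png

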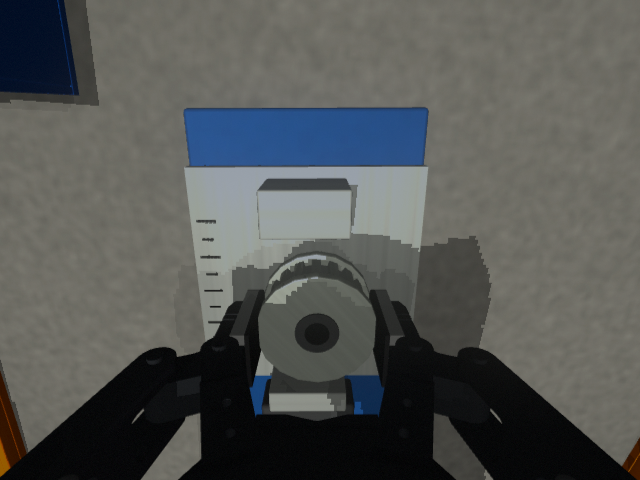

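```bash
python3 -m pendant '[[0,0,-0.1,0,0,0,-1],[0,0,-0.18,0,0,0,-1],[0,0,-0.18,0,0,0,-1],[0,0,-0.18,0,0,0,-1],[0,0,-0.18,0,0,0,-1],[0,0,-0.18,0,0,0,-1],[0,0,-0.18,0,0,0,-1],[0,0,-0.18,0,0,0,-1]]'
python3 - <<'E'
from h import *
p,d,K,T=snap('wrist','w18'); e=manip.read_state()['eef_pos'];print(e,manip.read_state()['ft_force']); held('w18',e,win=60)
E
```

```text
clock: 37.75
eef_pos: [0.6361, 0.0234, 0.0321]
tool_rot: [0.999, 0.032, 0.0, -0.0]
ft_force: [0.2, -0.0, -1.4]
width: 0.0472
[0.63606357 0.02336083 0.03202821] [-0.07929398 -0.12926179 -1.97155219]
center-eef mm [ 0.8 -0.1] r 26.4 bbox mid-eef [ 0.8 -0.1] top-eef 21.6 tilt deg [-0.7   0.01] 10478
```

View pics/w18.png

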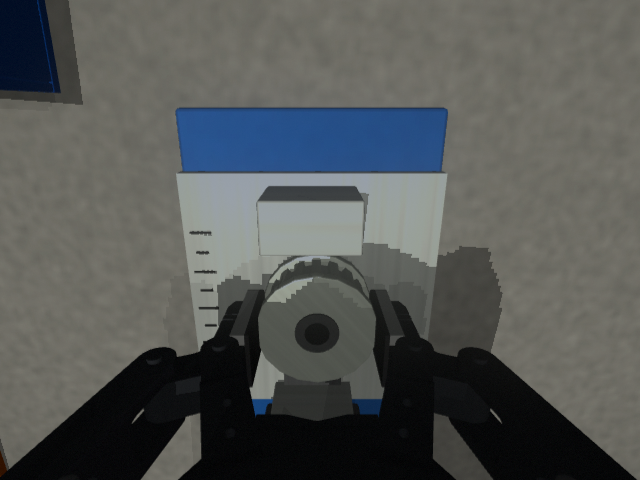

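```bash
python3 - <<'E'
from h import *
for n in ['w18','w8','w11']:
    p,d,K,T=load(n); G=tog(cloud(d,K,T)[d>.1],o=(.5775,.0205))*1000
    fj=G[(G[:,2]>46)&(G[:,2]<54)&(G[:,0]>90.5)&(G[:,0]<110)&(abs(G[:,1])<35)]
    print(n,np.percentile(fj,[2,98],axis=0).round(1).tolist(),len(fj),T[:3,3].round(4))
print(tog(np.array([[.6369,.0233,0]]),o=(.5775,.0205))*1000)
E
```

```text
w18 [[91.1, -17.5, 48.8], [109.6, 20.5, 51.2]] 5126 [0.7186 0.0284 0.1747]
w8 [[90.8, -17.5, 48.7], [109.8, 20.7, 51.5]] 1921 [0.7147 0.029  0.2719]
w11 [[91.0, -17.5, 48.7], [109.8, 20.7, 51.3]] 1968 [0.7144 0.0293 0.2676]
[[59.46014294 -0.83150581  0.        ]]
```

```bash
python3 -m pendant '[[0.02,0.022,0,0,0,0,-1],[0.02,0.022,-0.015,0,0,0,-1],[0.02,0.022,-0.03,0,0,0,-1],[0.02,0.022,-0.045,0,0,0,-1],[0.02,0.022,-0.045,0,0,0,-1],[0.02,0.022,-0.045,0,0,0,-1]]'
python3 -m pendant '[[0,0,-0.01,0,0,0,-1],[0,0,-0.01,0,0,0,-1]]'
```

```text
clock: 38.4
eef_pos: [0.6379, 0.0255, 0.0273]
tool_rot: [0.999, 0.032, -0.0, 0.0]
ft_force: [-0.7, -0.6, -1.7]
width: 0.0472
clock: 38.6
eef_pos: [0.6381, 0.0255, 0.0265]
tool_rot: [0.999, 0.032, 0.0, -0.0]
ft_force: [0.1, -0.0, -1.1]
width: 0.047
```

```bash
python3 -m pendant '[[0,0,-0.01,0,0,0,-1],[0,0,-0.01,0,0,0,-1]]'
```

```text
clock: 38.8
eef_pos: [0.6381, 0.0255, 0.0264]
tool_rot: [0.999, 0.032, 0.0, 0.0]
ft_force: [-2.2, -0.8, 5.1]
width: 0.047
```

It is touching the anvil. I'll release it, then check with a picture before going to the tab.

```bash
python3 -m pendant '[[0,0,0,0,0,0,1],[0,0,0,0,0,0,1],[0,0,0,0,0,0,1],[0,0,0,0,0,0,1],[0,0,0,0,0,0,1],[0,0,0.3,0,0,0,1],[0,0,0.7,0,0,0,1],[0,0,1,0,0,0,1],[0,0,1,0,0,0,1],[-0.4,-0.02,1,0,0,0,1],[-0.84,-0.052,1,0,0,0,1],[-0.84,-0.052,1,0,0,0,1],[-0.84,-0.052,1,0,0,0,1]]'
python3 - <<'E'
from h import *
p,d,K,T=snap('wrist','w19'); print(manip.read_state()['eef_pos'])
E
```

```text
clock: 40.1
eef_pos: [0.5524, 0.0201, 0.1248]
tool_rot: [0.999, 0.032, -0.001, 0.0]
ft_force: [1.7, 0.6, -0.5]
width: 0.0856
[0.55442166 0.02039647 0.12525867]
```

View pics/w19.png

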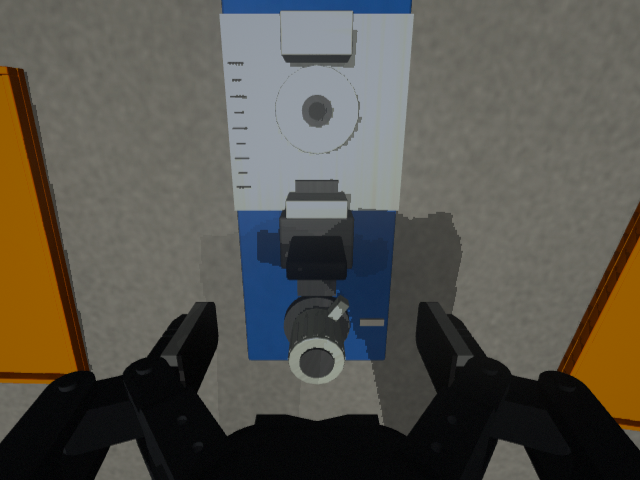

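The pulley stands at (317,109), in line with the jaws. I'll grip the tab and close.

```bash
python3 -m pendant '[[0,0,-0.3,0,0,0,1],[0,0,-0.68,0,0,0,1],[0,0,-0.68,0,0,0,1],[0,0,-0.68,0,0,0,1],[0,0,-0.68,0,0,0,-1],[0,0,-0.68,0,0,0,-1],[0,0,-0.68,0,0,0,-1],[0,0,-0.68,0,0,0,-1],[0,0,-0.68,0,0,0,-1],[0,0,-0.68,0,0,0,-1],[0,0,-0.68,0,0,0,-1],[0,0,-0.68,0,0,0,-1]]'
python3 -m pendant '[[0.05,0.003,0,0,0,0,-1],[0.1,0.006,0,0,0,0,-1],[0.15,0.009,0,0,0,0,-1],[0.2,0.012,0,0,0,0,-1],[0.25,0.015,0,0,0,0,-1],[0.28,0.017,0,0,0,0,-1],[0.28,0.017,0,0,0,0,-1],[0.28,0.017,0,0,0,0,-1]]'
python3 -m pendant '[[0.015,0,0,0,0,0,-1],[0.03,0.001,0,0,0,0,-1],[0.04,0.002,0,0,0,0,-1],[0.04,0.002,0,0,0,0,-1]]'
```

```text
clock: 41.35
eef_pos: [0.5548, 0.0205, 0.0587]
tool_rot: [0.999, 0.032, 0.001, -0.0]
ft_force: [-0.8, 0.4, 6.5]
width: 0.0332
clock: 42.15
eef_pos: [0.583, 0.0223, 0.0588]
tool_rot: [0.999, 0.032, 0.001, -0.0]
ft_force: [-1.1, 0.1, 5.7]
width: 0.0331
clock: 42.55
eef_pos: [0.5859, 0.0225, 0.0587]
tool_rot: [0.999, 0.032, 0.0, -0.0]
ft_force: [-2.7, 0.4, 7.9]
width: 0.033
```

Expected contact is near x = 588.

```bash
python3 -m pendant '[[0.015,0,0,0,0,0,-1],[0.015,0,0,0,0,0,-1]]'
python3 -m pendant '[[0.015,0,0,0,0,0,-1],[0.015,0,0,0,0,0,-1]]'
python3 -m pendant '[[0.015,0,0,0,0,0,-1],[0.015,0,0,0,0,0,-1]]'
python3 -m pendant '[[0.015,0,0,0,0,0,-1],[0.015,0,0,0,0,0,-1]]'
```

```text
clock: 42.75
eef_pos: [0.5874, 0.0226, 0.0588]
tool_rot: [0.999, 0.032, 0.0, -0.0]
ft_force: [-2.1, 0.7, 6.7]
width: 0.0332
clock: 42.95
eef_pos: [0.5881, 0.0226, 0.0587]
tool_rot: [0.999, 0.032, -0.001, -0.0]
ft_force: [-2.9, 0.9, 7.4]
width: 0.0329
clock: 43.15
eef_pos: [0.5881, 0.0227, 0.0587]
tool_rot: [0.999, 0.032, -0.002, -0.0]
ft_force: [-6.8, 0.1, 11.7]
width: 0.0331
clock: 43.35
eef_pos: [0.5882, 0.0227, 0.0587]
tool_rot: [0.999, 0.032, -0.004, -0.0]
ft_force: [-9.7, 1.1, 13.3]
width: 0.0331
```

```bash
python3 -m pendant '[[0.015,0,0,0,0,0,-1],[0.03,0,0,0,0,0,-1]]'
python3 -m pendant '[[0,0,0,0,0,0,-1],[0,0,0,0,0,0,-1],[0,0,0,0,0,0,-1],[0,0,0,0,0,0,-1],[0,0,0,0,0,0,-1],[0,0,0,0,0,0,-1],[0,0,0,0,0,0,-1],[0,0,0,0,0,0,-1]]'
python3 - <<'E'
from h import *
p,d,K,T=snap('wrist','w20'); print(manip.read_state()['eef_pos'],manip.read_state()['ft_force'])
E
```

```text
clock: 43.55
eef_pos: [0.5882, 0.0227, 0.0587]
tool_rot: [0.999, 0.032, -0.007, -0.0]
ft_force: [-16.0, 0.3, 19.9]
width: 0.033
clock: 44.35
eef_pos: [0.5882, 0.0227, 0.0587]
tool_rot: [0.999, 0.032, -0.007, -0.0]
ft_force: [-14.9, 0.2, 17.6]
width: 0.033
[0.58822026 0.02264363 0.05867524] [-15.1275704    0.85233497  17.20446226]
```

View pics/w20.png

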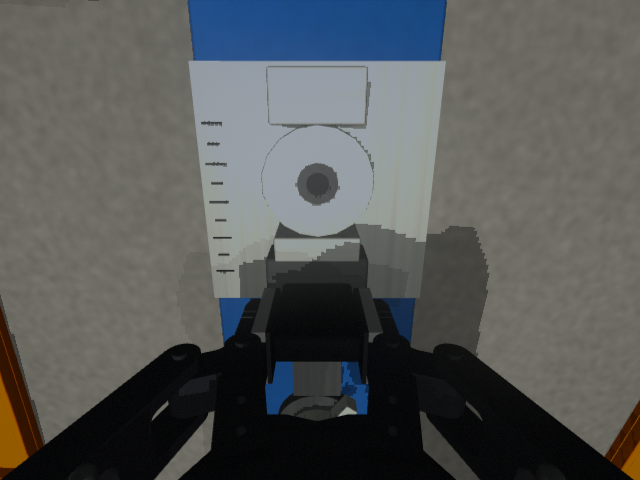

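The medium is pressed at about 15 N and was held for 0.8 s. Opening the jaw and going back to the pulley.

```bash
python3 -m pendant '[[-0.04,0,0,0,0,0,-1],[-0.08,0,0,0,0,0,-1],[-0.14,-0.005,0,0,0,0,-1],[-0.2,-0.01,0,0,0,0,-1],[-0.26,-0.013,0,0,0,0,-1],[-0.32,-0.016,0,0,0,0,-1],[-0.38,-0.02,0,0,0,0,-1],[-0.41,-0.02,0,0,0,0,-1],[-0.41,-0.02,0,0,0,0,-1],[-0.41,-0.02,0,0,0,0,-1]]'
python3 -m pendant '[[0,0,0,0,0,0,1],[0,0,0,0,0,0,1],[0,0,0,0,0,0,1],[0,0,0,0,0,0,1],[0,0,0,0,0,0,1],[0,0,0.4,0,0,0,1],[0,0,0.7,0,0,0,1],[0.4,0.02,0.7,0,0,0,1],[0.87,0.048,0.7,0,0,0,1],[0.87,0.048,0.7,0,0,0,1],[0.87,0.048,0.7,0,0,0,1]]'
python3 - <<'E'
from h import *
p,d,K,T=snap('wrist','w21'); s=manip.read_state(); print(s['eef_pos'],s['ft_force'])
G=tog(gaugefit('w21'),o=(.5775,.0205))*1000
jp=G[(G[:,2]>46)&(G[:,2]<54)&(G[:,0]>-60)&(G[:,0]<20)]; print('jp',np.percentile(jp,[3,97],axis=0).round(1).tolist(),len(jp))
E
```

```text
clock: 45.4
eef_pos: [0.5551, 0.0206, 0.0587]
tool_rot: [0.999, 0.032, 0.002, -0.0]
ft_force: [-0.6, 1.4, 7.9]
width: 0.033
clock: 46.5
eef_pos: [0.6408, 0.0251, 0.1265]
tool_rot: [0.999, 0.032, -0.001, -0.0]
ft_force: [-0.7, 0.6, -0.4]
width: 0.0858
[0.63983358 0.02497904 0.12654921] [-0.57428266 -0.11028441 -0.59098192]
base [585.4  22.3] [274.3 120.7] 3.62
jp [[-35.2, -20.9, 46.1], [7.4, 23.6, 52.5]] 1967
```

View pics/w21.png

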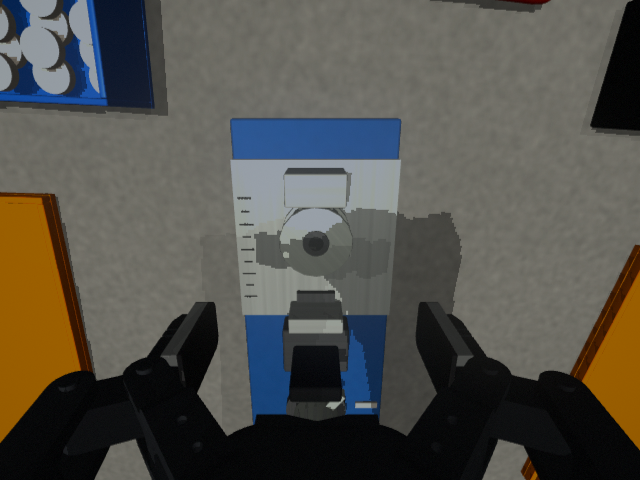

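```bash
python3 -m pendant '[[0.015,0,-0.2,0,0,0,1],[0.015,0,-0.6,0,0,0,1],[0.015,0,-0.9,0,0,0,1],[0.015,0,-1,0,0,0,1],[0.015,0,-1,0,0,0,1],[0.015,0,-1,0,0,0,1],[0.015,0,-1,0,0,0,-1],[0.015,0,-1,0,0,0,-1],[0.015,0,-1,0,0,0,-1],[0.015,0,-1,0,0,0,-1],[0.015,0,-1,0,0,0,-1],[0.015,0,-1,0,0,0,-1],[0.015,0,-1,0,0,0,-1],[0.015,0,-1,0,0,0,-1]]'
python3 -m pendant '[[0,0,0.1,0,0,0,-1],[0,0,0.4,0,0,0,-1],[0,0,0.8,0,0,0,-1],[0,0,0.95,0,0,0,-1],[0,0,0.95,0,0,0,-1],[0,0,0.95,0,0,0,-1]]'
python3 - <<'E'
from h import *
p,d,K,T=snap('wrist','w22'); e=manip.read_state()['eef_pos'];print(e,manip.read_state()['ft_force']); held('w22',e,win=60)
p,d,K,T=snap('side','s22');print(pulleys('s22',[(373,413)],win=26))
E
```

```text
clock: 47.95
eef_pos: [0.6433, 0.0253, 0.0293]
tool_rot: [0.999, 0.032, 0.001, -0.0]
ft_force: [-0.8, -0.7, 5.5]
width: 0.0472
clock: 48.55
eef_pos: [0.6418, 0.025, 0.1222]
tool_rot: [0.999, 0.032, -0.0, 0.0]
ft_force: [0.1, 0.1, -1.6]
width: 0.0469
[0.64126211 0.02491335 0.12117536] [ 0.9263065   0.01058691 -2.23631551]
center-eef mm [ 1.5 -0.1] r 26.7 bbox mid-eef [ 0.8 -0. ] top-eef 19.6 tilt deg [-0.82 -0.07] 10151
[(array([ 572.6, -333.3]), 20.5, np.float64(32.7), 591)]
```

View pics/s22.png

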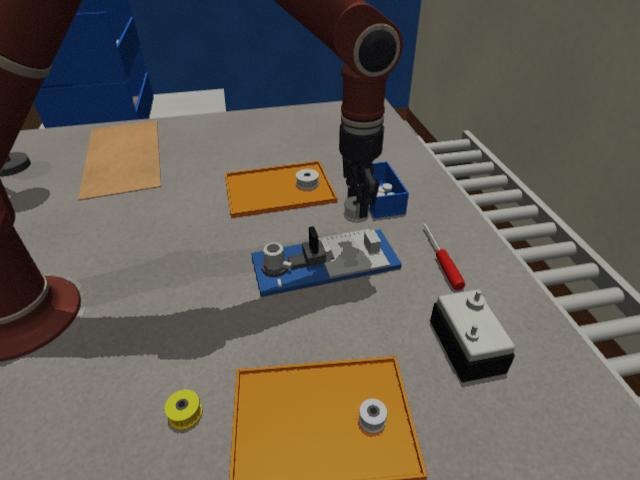

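The small and large pulleys are undisturbed and the medium is held. Placing it in tray_out at (520, 320).

```bash
python3 -m pendant '[[-0.1,0.25,0.1,0,0,0,-1],[-0.25,0.65,0.1,0,0,0,-1],[-0.4,0.99,0.1,0,0,0,-1],[-0.4,0.99,0.1,0,0,0,-1],[-0.4,0.99,0.1,0,0,0,-1]]'
python3 -m pendant '[[-0.2,0.45,0,0,0,0,-1],[-0.4,0.9,0,0,0,0,-1],[-0.4,0.99,0,0,0,0,-1],[-0.4,0.99,0,0,0,0,-1],[-0.4,0.99,0,0,0,0,-1]]'
python3 -m pendant '[[-0.2,0.45,0,0,0,0,-1],[-0.4,0.9,0,0,0,0,-1],[-0.4,0.99,0,0,0,0,-1],[-0.4,0.99,0,0,0,0,-1],[-0.4,0.99,0,0,0,0,-1],[-0.4,0.99,0,0,0,0,-1]]'
python3 -m pendant '[[0,0,-0.3,0,0,0,-1],[0,0,-0.7,0,0,0,-1],[0,0,-1,0,0,0,-1],[0,0,-1,0,0,0,-1],[0,0,-1,0,0,0,-1]]'
python3 - <<'E'
from h import *
p,d,K,T=snap('wrist','w23'); e=manip.read_state()['eef_pos'];print(e,manip.read_state()['ft_force']); held('w23',e,win=60)
E
```

```text
clock: 49.15
eef_pos: [0.6011, 0.1255, 0.1309]
tool_rot: [0.999, 0.033, -0.002, 0.0]
ft_force: [1.0, -1.4, -0.8]
width: 0.0473
clock: 49.65
eef_pos: [0.5635, 0.22, 0.1317]
tool_rot: [1.0, 0.03, -0.0, 0.002]
ft_force: [0.5, -1.4, -1.7]
width: 0.0472
clock: 50.25
eef_pos: [0.5244, 0.3181, 0.1322]
tool_rot: [1.0, 0.029, 0.0, 0.001]
ft_force: [-1.3, -1.1, 0.0]
width: 0.0471
clock: 50.75
eef_pos: [0.5236, 0.3205, 0.0327]
tool_rot: [1.0, 0.03, 0.0, 0.0]
ft_force: [1.4, -0.0, -0.7]
width: 0.0471
[0.52429559 0.32149587 0.03385954] [ 0.14376469  0.44645764 -1.35476919]
center-eef mm [ 0.1 -1.1] r 26.7 bbox mid-eef [-0.4 -1. ] top-eef 17.5 tilt deg [-0.81 -0.06] 10148
```

View pics/w23.png

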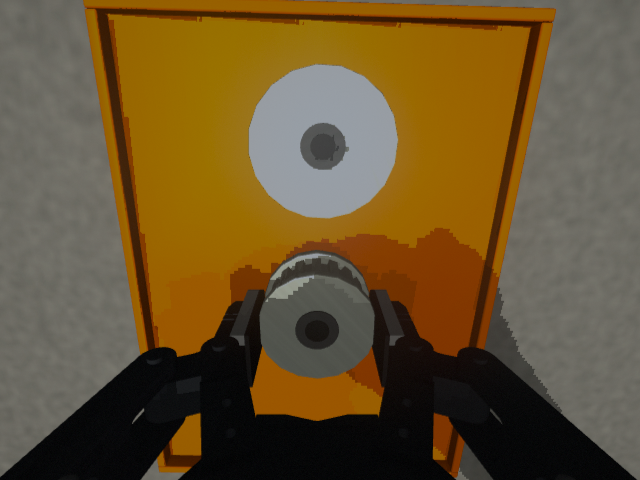

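```bash
python3 -m pendant '[[0,0,-0.06,0,0,0,-1],[0,0,-0.12,0,0,0,-1],[0,0,-0.18,0,0,0,-1],[0,0,-0.18,0,0,0,-1],[0,0,-0.18,0,0,0,-1]]'
python3 -m pendant '[[0,0,-0.01,0,0,0,-1],[0,0,-0.01,0,0,0,-1]]'
```

```text
clock: 51.3
eef_pos: [0.5226, 0.3222, 0.0144]
tool_rot: [0.999, 0.032, 0.0, -0.0]
ft_force: [0.0, 0.9, -1.0]
width: 0.0468
clock: 51.5
eef_pos: [0.5226, 0.3222, 0.0144]
tool_rot: [0.999, 0.032, 0.0, -0.0]
ft_force: [-1.5, 0.2, 4.7]
width: 0.0468
```

```bash
python3 -m pendant '[[0,0,0,0,0,0,1],[0,0,0,0,0,0,1],[0,0,0,0,0,0,1],[0,0,0,0,0,0,1],[0,0,0,0,0,0,1],[0,0,0.3,0,0,0,1],[0,0,0.7,0,0,0,1],[0,0,1,0,0,0,1],[0,0,1,0,0,0,1],[0,0,1,0,0,0,1]]'
python3 - <<'E'
from h import *
p,d,K,T=snap('wrist','w24'); e=manip.read_state()['eef_pos'];print(e)
E
python3 -m pendant '[[0.07,-0.3,0.3,0,0,0,1],[0.07,-0.93,0.3,0,0,0,1],[0.07,-0.93,0.3,0,0,0,1],[0.07,-0.93,0.3,0,0,0,1],[0.07,-0.93,0.3,0,0,0,1]]'
python3 -m pendant '[[0.07,-0.93,0,0,0,0,1],[0.07,-0.93,0,0,0,0,1],[0.07,-0.93,0,0,0,0,1],[0.07,-0.93,0,0,0,0,1]]'
python3 -m pendant '[[0.07,-0.93,0,0,0,0,1],[0.07,-0.93,0,0,0,0,1],[0.07,-0.93,0,0,0,0,1],[0.07,-0.93,0,0,0,0,1]]'
python3 -m pendant '[[0.07,-0.93,0,0,0,0,1],[0.07,-0.93,0,0,0,0,1],[0.07,-0.93,0,0,0,0,1],[0.07,-0.93,0,0,0,0,1]]'
python3 -m pendant '[[0.07,-0.93,0,0,0,0,1],[0.07,-0.93,0,0,0,0,1],[0.07,-0.93,0,0,0,0,1],[0.07,-0.93,0,0,0,0,1]]'
python3 -m pendant '[[0.07,-0.93,0,0,0,0,1],[0.07,-0.93,0,0,0,0,1],[0.07,-0.93,0,0,0,0,1],[0.07,-0.93,0,0,0,0,1]]'
python3 -m pendant '[[0.07,-0.95,0,0,0,0,1],[0.07,-0.95,0,0,0,0,1],[0.07,-0.95,0,0,0,0,1],[0.07,-0.95,0,0,0,0,1],[0.07,-0.95,0,0,0,0,1]]'
python3 - <<'E'
from h import *
p,d,K,T=snap('wrist','w25'); e=manip.read_state()['eef_pos'];print(e,manip.read_state()['joint_positions'].round(2))
print([(np.round(r['box']).astype(int).tolist(),round(r['p'],2)) for r in manip.recognise('wrist','pulley_small')])
E
```

```text
clock: 52.5
eef_pos: [0.5226, 0.3221, 0.1139]
tool_rot: [0.999, 0.032, 0.001, -0.0]
ft_force: [-0.5, -0.7, 0.6]
width: 0.0855
[0.52184429 0.32160793 0.11274333]
clock: 53.05
eef_pos: [0.5286, 0.2301, 0.1422]
tool_rot: [0.999, 0.032, -0.001, -0.0]
ft_force: [-0.6, 1.0, 0.5]
width: 0.0854
clock: 53.45
eef_pos: [0.5364, 0.137, 0.1428]
tool_rot: [0.999, 0.032, -0.0, -0.001]
ft_force: [0.6, 1.1, -0.8]
width: 0.0855
clock: 53.85
eef_pos: [0.5437, 0.0448, 0.143]
tool_rot: [0.999, 0.032, -0.0, -0.001]
ft_force: [-0.5, 0.6, 0.1]
width: 0.0858
clock: 54.25
eef_pos: [0.551, -0.0477, 0.1431]
tool_rot: [0.999, 0.033, 0.0, -0.001]
ft_force: [-0.3, 0.9, -0.1]
width: 0.0855
clock: 54.65
eef_pos: [0.5582, -0.1404, 0.1431]
tool_rot: [0.999, 0.033, 0.0, -0.001]
ft_force: [-0.4, 1.2, 0.3]
width: 0.0851
clock: 55.05
eef_pos: [0.5654, -0.2332, 0.143]
tool_rot: [0.999, 0.033, 0.0, -0.001]
ft_force: [-0.1, 1.9, -0.1]
width: 0.0853
clock: 55.55
eef_pos: [0.5732, -0.326, 0.1432]
tool_rot: [0.999, 0.035, 0.0, -0.002]
ft_force: [-0.1, 0.9, 1.5]
width: 0.085
[ 0.57305741 -0.32631331  0.1433248 ] [ 0.52  0.72 -0.07  1.49  0.05  0.94 -1.06]
[([323, 228, 53, 57], 0.6)]
```

View pics/w24.png

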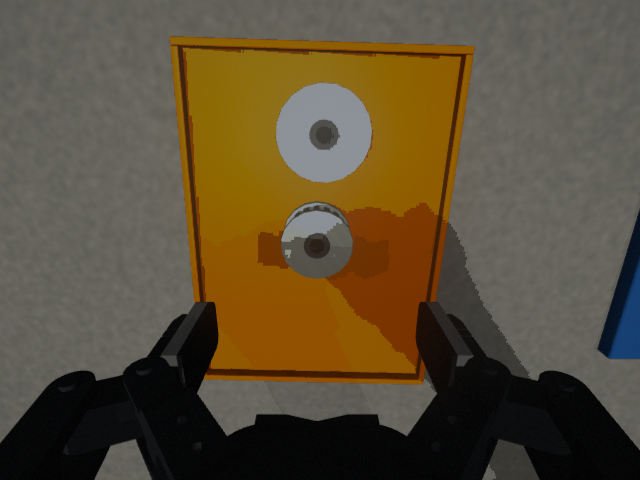

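View pics/w25.png

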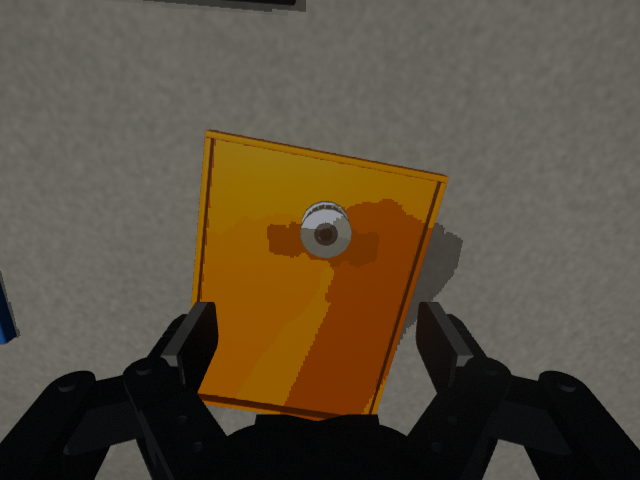

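Both measured pulleys lie flat and apart in tray_out, at (324,133) and (317,243). The small one is ahead at (325,233).

```bash
python3 - <<'E'
from h import *
print(pulleys('w25',[(325,231)],win=36))
E
python3 -m pendant '[[0,-0.02,-0.4,0,0,0,1],[0,-0.02,-0.8,0,0,0,1],[0,-0.02,-0.9,0,0,0,1],[0,-0.02,-0.9,0,0,0,1],[0,-0.02,-0.9,0,0,0,1],[0,-0.02,-0.9,0,0,0,1]]'
```

```text
[(array([ 571.8, -332.7]), 20.0, np.float64(33.2), 2007)]
clock: 56.25
eef_pos: [0.5733, -0.3335, 0.0559]
tool_rot: [0.999, 0.032, 0.002, 0.001]
ft_force: [0.0, 0.7, -0.5]
width: 0.0853
```

```bash
python3 -m pendant '[[-0.015,0,-0.2,0,0,0,1],[-0.015,0,-0.43,0,0,0,1],[-0.015,0,-0.43,0,0,0,1],[-0.015,0,-0.43,0,0,0,1],[-0.015,0,-0.43,0,0,0,-1],[-0.015,0,-0.43,0,0,0,-1],[-0.015,0,-0.43,0,0,0,-1],[-0.015,0,-0.43,0,0,0,-1],[-0.015,0,-0.43,0,0,0,-1],[-0.015,0,-0.43,0,0,0,-1],[-0.015,0,-0.43,0,0,0,-1],[-0.015,0,-0.43,0,0,0,-1],[-0.015,0,-0.43,0,0,0,-1]]'
python3 -m pendant '[[0,0,0.1,0,0,0,-1],[0,0,0.4,0,0,0,-1],[0,0,0.8,0,0,0,-1],[0,0,1,0,0,0,-1],[0,0,1,0,0,0,-1],[0,0,1,0,0,0,-1]]'
python3 - <<'E'
from h import *
p,d,K,T=snap('wrist','w26'); e=manip.read_state()['eef_pos'];print(e,manip.read_state()['ft_force']); held('w26',e,win=50)
E
```

```text
clock: 57.55
eef_pos: [0.5707, -0.3333, 0.0118]
tool_rot: [0.999, 0.032, 0.001, 0.0]
ft_force: [-2.0, 0.9, 5.6]
width: 0.037
clock: 58.15
eef_pos: [0.5695, -0.3328, 0.1103]
tool_rot: [0.999, 0.032, -0.0, -0.0]
ft_force: [-0.2, -0.2, -1.8]
width: 0.0367
[ 0.56891896 -0.33239504  0.10918545] [ 0.30970498  0.74215372 -1.8475022 ]
center-eef mm [ 2.3 -0.6] r 22.4 bbox mid-eef [ 2.5 -0.3] top-eef 22.4 tilt deg [-1.02 -0.04] 6862
```

View pics/w26.png

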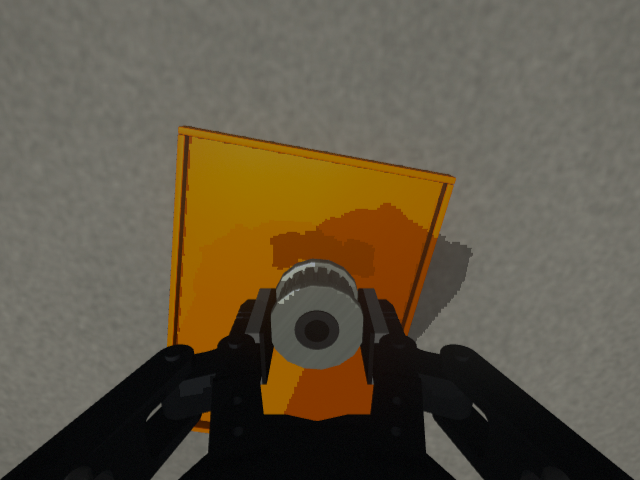

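```bash
python3 -m pendant '[[0.05,0.3,0.3,0,0,0,-1],[0.18,0.9,0.3,0,0,0,-1],[0.18,0.9,0.3,0,0,0,-1],[0.18,0.9,0.3,0,0,0,-1],[0.18,0.9,0.3,0,0,0,-1]]'
python3 -m pendant '[[0.18,0.9,0,0,0,0,-1],[0.18,0.9,0,0,0,0,-1],[0.18,0.9,0,0,0,0,-1],[0.18,0.9,0,0,0,0,-1]]'
python3 -m pendant '[[0.18,0.9,0,0,0,0,-1],[0.18,0.9,0,0,0,0,-1],[0.18,0.9,0,0,0,0,-1],[0.18,0.9,0,0,0,0,-1]]'
python3 -m pendant '[[0.18,0.9,0,0,0,0,-1],[0.18,0.9,0,0,0,0,-1],[0.18,0.9,0,0,0,0,-1],[0.18,0.9,0,0,0,0,-1],[0.18,0.9,0,0,0,0,-1]]'
python3 -m pendant '[[0,0,-0.3,0,0,0,-1],[0,0,-0.7,0,0,0,-1],[0,0,-0.9,0,0,0,-1],[0,0,-0.9,0,0,0,-1],[0,0,-0.9,0,0,0,-1]]'
python3 -m pendant '[[0,0,-0.1,0,0,0,-1],[0,0,-0.18,0,0,0,-1],[0,0,-0.18,0,0,0,-1],[0,0,-0.18,0,0,0,-1],[0,0,-0.18,0,0,0,-1],[0,0,-0.18,0,0,0,-1],[0,0,-0.18,0,0,0,-1]]'
python3 - <<'E'
from h import *
p,d,K,T=snap('wrist','w27'); e=manip.read_state()['eef_pos'];print(e,manip.read_state()['ft_force']); held('w27',e,win=50)
G=tog(cloud(d,K,T)[d>.1],o=(.5775,.0205))*1000
fj=G[(G[:,2]>46)&(G[:,2]<54)&(G[:,0]>90.5)&(G[:,0]<110)&(abs(G[:,1])<35)]
print(np.percentile(fj,[2,98],axis=0).round(1).tolist(),tog(np.array([e]),o=(.5775,.0205))*1000)
E
```

```text
clock: 58.7
eef_pos: [0.5867, -0.2438, 0.1388]
tool_rot: [0.999, 0.032, -0.002, 0.0]
ft_force: [-1.4, -0.8, -1.6]
width: 0.037
clock: 59.1
eef_pos: [0.6055, -0.1537, 0.1395]
tool_rot: [0.999, 0.032, -0.001, 0.0]
ft_force: [0.3, -0.8, -0.5]
width: 0.037
clock: 59.5
eef_pos: [0.6237, -0.0649, 0.1398]
tool_rot: [1.0, 0.031, -0.001, 0.001]
ft_force: [-0.3, -0.3, -0.9]
width: 0.0368
clock: 60.0
eef_pos: [0.6418, 0.0219, 0.14]
tool_rot: [1.0, 0.029, -0.0, 0.002]
ft_force: [0.5, -0.3, -0.4]
width: 0.0373
clock: 60.5
eef_pos: [0.6424, 0.0243, 0.0508]
tool_rot: [1.0, 0.03, 0.0, 0.001]
ft_force: [0.8, -0.8, -0.4]
width: 0.0369
clock: 61.2
eef_pos: [0.6422, 0.0271, 0.0327]
tool_rot: [0.999, 0.032, 0.0, -0.0]
ft_force: [-0.8, -1.0, -1.8]
width: 0.0371
[0.64212279 0.02707891 0.03261933] [ 0.73628968 -1.03236548 -1.43866931]
center-eef mm [ 1.8 -0. ] r 22.2 bbox mid-eef [1.9 0.1] top-eef 21.4 tilt deg [-1.06 -0.03] 6864
[[91.2, -17.5, 48.9], [109.6, 20.6, 51.3]] [[64.9038861   2.621511   32.61933498]]
```

View pics/w27.png

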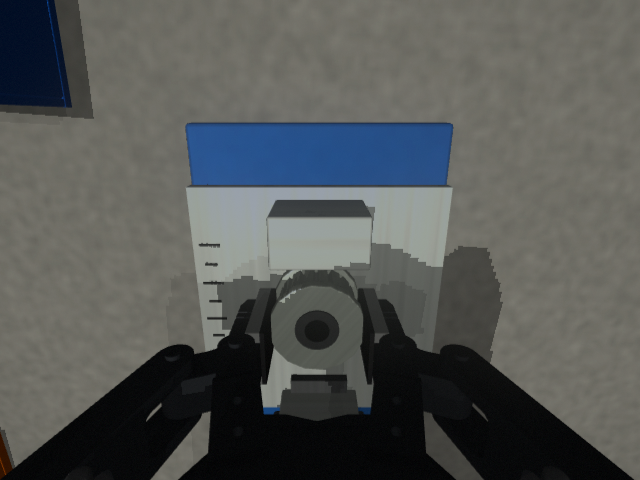

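```bash
python3 -m pendant '[[0,-0.01,0,0,0,0,-1],[0,-0.01,-0.02,0,0,0,-1],[0,-0.01,-0.04,0,0,0,-1],[0,-0.01,-0.055,0,0,0,-1],[0,-0.01,-0.055,0,0,0,-1],[0,-0.01,-0.055,0,0,0,-1]]'
python3 -m pendant '[[0,0,-0.008,0,0,0,-1],[0,0,-0.008,0,0,0,-1]]'
```

```text
clock: 61.85
eef_pos: [0.6418, 0.026, 0.0269]
tool_rot: [0.999, 0.032, -0.0, -0.0]
ft_force: [-0.8, 0.8, -0.5]
width: 0.0372
clock: 62.05
eef_pos: [0.6418, 0.026, 0.0268]
tool_rot: [0.999, 0.032, -0.0, 0.0]
ft_force: [-2.1, 0.0, 5.3]
width: 0.0372
```

```bash
python3 -m pendant '[[0,0,0,0,0,0,1],[0,0,0,0,0,0,1],[0,0,0,0,0,0,1],[0,0,0,0,0,0,1],[0,0,0,0,0,0,1],[0,0,0.3,0,0,0,1],[0,0,0.7,0,0,0,1],[0,0,1,0,0,0,1],[0,0,1,0,0,0,1],[-0.4,-0.02,1,0,0,0,1],[-0.87,-0.057,1,0,0,0,1],[-0.87,-0.057,1,0,0,0,1],[-0.87,-0.057,1,0,0,0,1]]'
python3 - <<'E'
from h import *
p,d,K,T=snap('wrist','w28'); print(manip.read_state()['eef_pos'])
E
```

```text
clock: 63.35
eef_pos: [0.5532, 0.0201, 0.1255]
tool_rot: [0.999, 0.032, -0.001, 0.0]
ft_force: [0.4, -1.0, -0.3]
width: 0.085
[0.55553327 0.02039761 0.12603093]
```

View pics/w28.png

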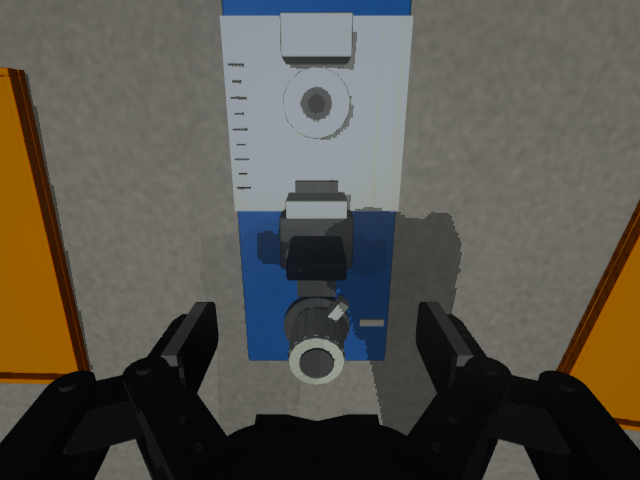

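The small pulley is upright at (317,103), in line. Gripping the tab and closing; I expect about 43 mm of travel.

```bash
python3 -m pendant '[[0,0,-0.3,0,0,0,1],[0,0,-0.68,0,0,0,1],[0,0,-0.68,0,0,0,1],[0,0,-0.68,0,0,0,1],[0,0,-0.68,0,0,0,-1],[0,0,-0.68,0,0,0,-1],[0,0,-0.68,0,0,0,-1],[0,0,-0.68,0,0,0,-1],[0,0,-0.68,0,0,0,-1],[0,0,-0.68,0,0,0,-1],[0,0,-0.68,0,0,0,-1],[0,0,-0.68,0,0,0,-1]]'
python3 -m pendant '[[0.06,0.003,0,0,0,0,-1],[0.12,0.007,0,0,0,0,-1],[0.18,0.011,0,0,0,0,-1],[0.24,0.014,0,0,0,0,-1],[0.3,0.018,0,0,0,0,-1],[0.36,0.022,0,0,0,0,-1],[0.38,0.023,0,0,0,0,-1],[0.38,0.023,0,0,0,0,-1],[0.38,0.023,0,0,0,0,-1]]'
python3 -m pendant '[[0.015,0,0,0,0,0,-1],[0.03,0.001,0,0,0,0,-1],[0.04,0.002,0,0,0,0,-1],[0.04,0.002,0,0,0,0,-1]]'
python3 -m pendant '[[0.015,0,0,0,0,0,-1],[0.015,0,0,0,0,0,-1]]'
python3 -m pendant '[[0.015,0,0,0,0,0,-1],[0.015,0,0,0,0,0,-1]]'
```

```text
clock: 64.6
eef_pos: [0.5558, 0.0206, 0.0595]
tool_rot: [0.999, 0.032, 0.001, -0.0]
ft_force: [-1.5, 0.7, 6.0]
width: 0.0331
clock: 65.5
eef_pos: [0.5939, 0.023, 0.0595]
tool_rot: [0.999, 0.032, 0.001, -0.0]
ft_force: [-0.5, 0.4, 4.7]
width: 0.0331
clock: 65.9
eef_pos: [0.5971, 0.0232, 0.0595]
tool_rot: [0.999, 0.032, 0.0, -0.0]
ft_force: [-3.1, -0.5, 7.4]
width: 0.0335
clock: 66.1
eef_pos: [0.5985, 0.0233, 0.0594]
tool_rot: [0.999, 0.032, 0.0, -0.0]
ft_force: [-2.3, 0.6, 6.3]
width: 0.0333
clock: 66.3
eef_pos: [0.5987, 0.0233, 0.0595]
tool_rot: [0.999, 0.032, -0.001, -0.0]
ft_force: [-5.1, 1.1, 7.9]
width: 0.033
```

```bash
python3 -m pendant '[[0.015,0,0,0,0,0,-1],[0.03,0,0,0,0,0,-1],[0.03,0,0,0,0,0,-1]]'
python3 -m pendant '[[0.015,0,0,0,0,0,-1],[0.025,0,0,0,0,0,-1]]'
```

```text
clock: 66.6
eef_pos: [0.5988, 0.0233, 0.0594]
tool_rot: [0.999, 0.032, -0.004, -0.0]
ft_force: [-9.8, 1.3, 13.5]
width: 0.0333
clock: 66.8
eef_pos: [0.5988, 0.0233, 0.0594]
tool_rot: [0.999, 0.032, -0.007, -0.0]
ft_force: [-15.2, 1.3, 18.2]
width: 0.0329
```

```bash
python3 -m pendant '[[0,0,0,0,0,0,-1],[0,0,0,0,0,0,-1],[0,0,0,0,0,0,-1],[0,0,0,0,0,0,-1],[0,0,0,0,0,0,-1],[0,0,0,0,0,0,-1],[0,0,0,0,0,0,-1],[0,0,0,0,0,0,-1]]'
python3 - <<'E'
from h import *
p,d,K,T=snap('wrist','w29'); print(manip.read_state()['eef_pos'],manip.read_state()['ft_force'])
E
```

```text
clock: 67.6
eef_pos: [0.5988, 0.0233, 0.0594]
tool_rot: [0.999, 0.032, -0.007, -0.0]
ft_force: [-14.4, -0.1, 17.6]
width: 0.0327
[0.59879513 0.02333287 0.05940098] [-15.20427737   0.38625356  16.57898534]
```

View pics/w29.png

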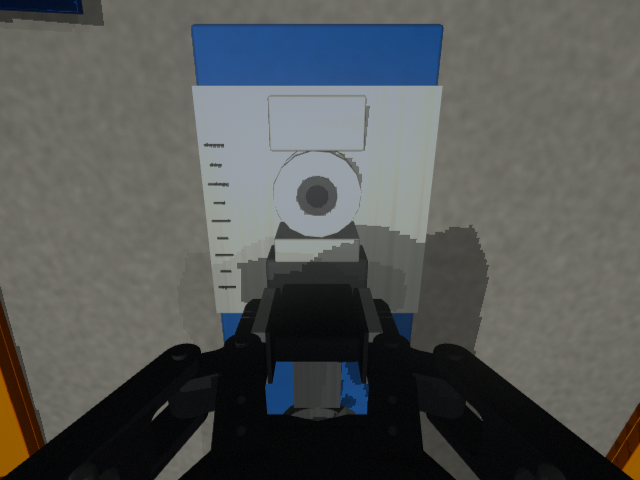

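The small is pressed at about 15 N and was held for 0.8 s, with 43.0 mm of travel as expected. Opening, then picking it up.

```bash
python3 -m pendant '[[-0.04,0,0,0,0,0,-1],[-0.08,0,0,0,0,0,-1],[-0.14,-0.005,0,0,0,0,-1],[-0.2,-0.01,0,0,0,0,-1],[-0.26,-0.013,0,0,0,0,-1],[-0.32,-0.016,0,0,0,0,-1],[-0.38,-0.02,0,0,0,0,-1],[-0.44,-0.024,0,0,0,0,-1],[-0.5,-0.026,0,0,0,0,-1],[-0.5,-0.026,0,0,0,0,-1],[-0.5,-0.026,0,0,0,0,-1]]'
python3 -m pendant '[[0,0,0,0,0,0,1],[0,0,0,0,0,0,1],[0,0,0,0,0,0,1],[0,0,0,0,0,0,1],[0,0,0,0,0,0,1],[0,0,0.4,0,0,0,1],[0,0,0.7,0,0,0,1],[0.4,0.02,0.7,0,0,0,1],[0.9,0.05,0.7,0,0,0,1],[0.9,0.05,0.7,0,0,0,1],[0.9,0.05,0.7,0,0,0,1]]'
python3 - <<'E'
from h import *
p,d,K,T=snap('wrist','w30'); s=manip.read_state(); print(s['eef_pos'],s['ft_force'])
print(pulleys('w30',[(316,248)],hmin=.042,hmax=.052,win=26),onplane(316,243,.048,K,T))
E
```

```text
clock: 68.75
eef_pos: [0.5561, 0.0206, 0.0595]
tool_rot: [0.999, 0.032, 0.001, -0.0]
ft_force: [-0.2, 1.0, 9.5]
width: 0.0327
clock: 69.85
eef_pos: [0.6454, 0.0253, 0.1271]
tool_rot: [0.999, 0.032, -0.001, -0.0]
ft_force: [-1.0, -0.4, -0.3]
width: 0.0855
[0.64428784 0.02512684 0.12714623] [ 0.59448299 -1.00264437 -0.34073209]
[(array([647.5,  26.3]), 20.0, np.float64(48.3), 2190)] [0.64691092 0.02555828 0.048     ]
```

View pics/w30.png

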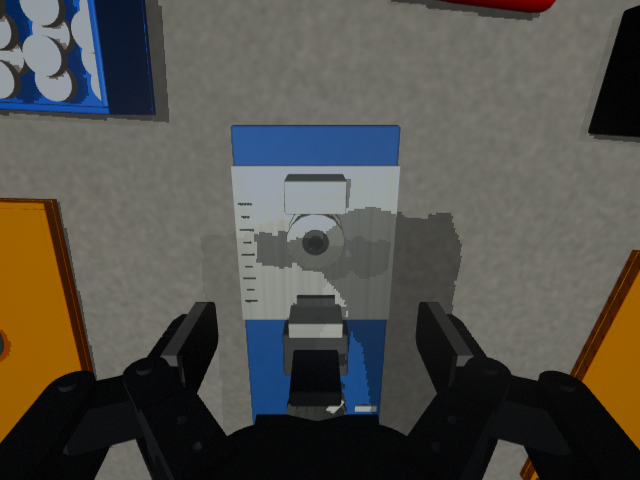

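```bash
python3 -m pendant '[[0.01,0.003,-0.2,0,0,0,1],[0.01,0.003,-0.6,0,0,0,1],[0.01,0.003,-0.9,0,0,0,1],[0.01,0.003,-1,0,0,0,1],[0.01,0.003,-1,0,0,0,1],[0.01,0.003,-1,0,0,0,1],[0.01,0.003,-1,0,0,0,-1],[0.01,0.003,-1,0,0,0,-1],[0.01,0.003,-1,0,0,0,-1],[0.01,0.003,-1,0,0,0,-1],[0.01,0.003,-1,0,0,0,-1],[0.01,0.003,-1,0,0,0,-1],[0.01,0.003,-1,0,0,0,-1],[0.01,0.003,-1,0,0,0,-1],[0.01,0.003,-1,0,0,0,-1]]'
python3 -m pendant '[[0,0,0.1,0,0,0,-1],[0,0,0.4,0,0,0,-1],[0,0,0.8,0,0,0,-1],[0,0,1,0,0,0,-1],[0,0,1,0,0,0,-1],[0,0,1,0,0,0,-1]]'
python3 - <<'E'
from h import *
p,d,K,T=snap('wrist','w31'); e=manip.read_state()['eef_pos'];print(e,manip.read_state()['ft_force']); held('w31',e,win=50)
E
```

```text
clock: 71.4
eef_pos: [0.647, 0.0256, 0.0295]
tool_rot: [0.999, 0.032, 0.001, -0.0]
ft_force: [-1.3, 0.5, 4.3]
width: 0.0369
clock: 72.0
eef_pos: [0.6461, 0.0255, 0.1282]
tool_rot: [0.999, 0.032, -0.0, 0.0]
ft_force: [-0.6, -0.6, -1.4]
width: 0.0366
[0.64537758 0.0254639  0.1270354 ] [-0.35206283 -0.50124618 -1.45880679]
center-eef mm [ 3.1 -0.1] r 22.4 bbox mid-eef [2.2 0.1] top-eef 19.7 tilt deg [-1.19 -0.05] 6621
```

View pics/w31.png

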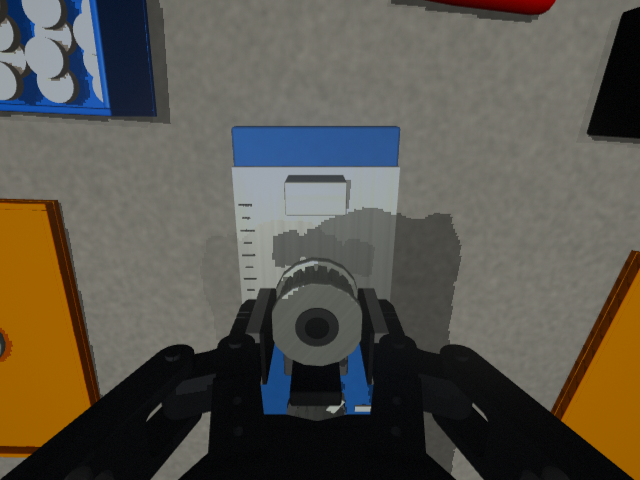

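```bash
python3 -m pendant '[[-0.1,0.25,0.1,0,0,0,-1],[-0.3,0.65,0.1,0,0,0,-1],[-0.65,0.98,0.1,0,0,0,-1],[-0.65,0.98,0.1,0,0,0,-1],[-0.65,0.98,0.1,0,0,0,-1]]'
python3 -m pendant '[[-0.3,0.45,0,0,0,0,-1],[-0.65,0.9,0,0,0,0,-1],[-0.65,0.98,0,0,0,0,-1],[-0.65,0.98,0,0,0,0,-1],[-0.65,0.98,0,0,0,0,-1]]'
python3 -m pendant '[[-0.3,0.45,0,0,0,0,-1],[-0.65,0.9,0,0,0,0,-1],[-0.65,0.98,0,0,0,0,-1],[-0.65,0.98,0,0,0,0,-1],[-0.65,0.98,0,0,0,0,-1],[-0.65,0.98,0,0,0,0,-1]]'
python3 -m pendant '[[0,0,-0.3,0,0,0,-1],[0,0,-0.7,0,0,0,-1],[0,0,-1,0,0,0,-1],[0,0,-1,0,0,0,-1],[0,0,-1,0,0,0,-1]]'
python3 - <<'E'
from h import *
p,d,K,T=snap('wrist','w32'); e=manip.read_state()['eef_pos'];print(e,manip.read_state()['ft_force']); held('w32',e,win=50)
E
```

```text
clock: 72.55
eef_pos: [0.5795, 0.1248, 0.1365]
tool_rot: [0.999, 0.034, -0.002, 0.0]
ft_force: [0.5, -0.7, 0.0]
width: 0.0368
clock: 73.05
eef_pos: [0.5176, 0.2195, 0.1374]
tool_rot: [1.0, 0.031, 0.0, 0.001]
ft_force: [0.4, -0.3, -0.1]
width: 0.0369
clock: 73.65
eef_pos: [0.4538, 0.3161, 0.1378]
tool_rot: [1.0, 0.029, 0.001, 0.001]
ft_force: [0.7, 0.0, 0.4]
width: 0.0368
clock: 74.15
eef_pos: [0.4528, 0.318, 0.0383]
tool_rot: [1.0, 0.03, 0.0, 0.0]
ft_force: [0.9, -0.5, 0.1]
width: 0.0368
[0.45331013 0.31898986 0.03927984] [ 0.65760021 -0.72178593 -1.36633354]
center-eef mm [ 1.6 -1. ] r 22.4 bbox mid-eef [ 0.9 -1. ] top-eef 17.6 tilt deg [-1.12 -0.2 ] 6617
```

View pics/w32.png

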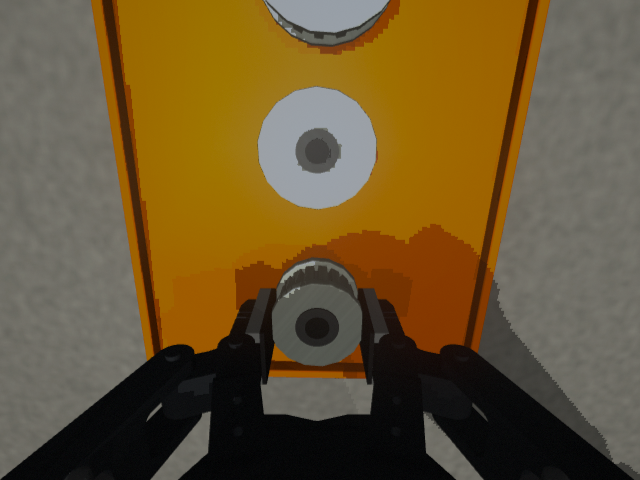

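```bash
python3 -m pendant '[[0,0,-0.1,0,0,0,-1],[0,0,-0.2,0,0,0,-1],[0,0,-0.235,0,0,0,-1],[0,0,-0.235,0,0,0,-1],[0,0,-0.235,0,0,0,-1]]'
python3 -m pendant '[[0,0,-0.01,0,0,0,-1],[0,0,-0.01,0,0,0,-1]]'
```

```text
clock: 74.7
eef_pos: [0.4514, 0.3195, 0.0146]
tool_rot: [0.999, 0.032, -0.0, 0.0]
ft_force: [-0.8, -0.2, -0.8]
width: 0.0369
clock: 74.9
eef_pos: [0.4514, 0.3195, 0.0145]
tool_rot: [0.999, 0.032, 0.0, -0.0]
ft_force: [-1.4, -1.0, 6.5]
width: 0.0368
```

```bash
python3 -m pendant '[[0,0,0,0,0,0,1],[0,0,0,0,0,0,1],[0,0,0,0,0,0,1],[0,0,0,0,0,0,1],[0,0,0,0,0,0,1],[0,0,0.3,0,0,0,1],[0,0,0.7,0,0,0,1],[0,0,1,0,0,0,1],[0,0,1,0,0,0,1],[0,0,1,0,0,0,1]]'
python3 - <<'E'
from h import *
p,d,K,T=snap('wrist','w33'); e=manip.read_state()['eef_pos'];print(e)
E
python3 -m pendant '[[0.1,-0.3,0.3,0,0,0,1],[0.35,-0.99,0.3,0,0,0,1],[0.35,-0.99,0.3,0,0,0,1],[0.35,-0.99,0.3,0,0,0,1],[0.35,-0.99,0.3,0,0,0,1]]'
python3 -m pendant '[[0.35,-1,0,0,0,0,1],[0.35,-1,0,0,0,0,1],[0.35,-1,0,0,0,0,1],[0.35,-1,0,0,0,0,1]]'
python3 -m pendant '[[0.35,-1,0,0,0,0,1],[0.35,-1,0,0,0,0,1],[0.35,-1,0,0,0,0,1],[0.35,-1,0,0,0,0,1],[0.35,-1,-0.2,0,0,0,1],[0.35,-1,-0.2,0,0,0,1],[0.35,-1,-0.2,0,0,0,1],[0.35,-1,-0.2,0,0,0,1]]'
python3 - <<'E'
from h import *
p,d,K,T=snap('wrist','w34'); e=manip.read_state()['eef_pos'];print(e)
E
```

```text
clock: 75.9
eef_pos: [0.4516, 0.3196, 0.1141]
tool_rot: [0.999, 0.032, 0.001, -0.0]
ft_force: [0.3, 0.1, -0.5]
width: 0.0852
[0.45096008 0.319135   0.11305942]
clock: 76.45
eef_pos: [0.4858, 0.22, 0.1422]
tool_rot: [1.0, 0.031, -0.001, 0.0]
ft_force: [-0.3, 0.3, 0.1]
width: 0.0855
clock: 76.85
eef_pos: [0.5214, 0.1198, 0.1427]
tool_rot: [1.0, 0.031, -0.001, 0.0]
ft_force: [-0.1, 0.5, 0.5]
width: 0.0854
clock: 77.65
eef_pos: [0.5566, 0.0225, 0.1241]
tool_rot: [0.999, 0.033, 0.0, -0.0]
ft_force: [-0.2, -0.1, -0.3]
width: 0.0855
[0.55678263 0.02197541 0.1242741 ]
```

View pics/w33.png

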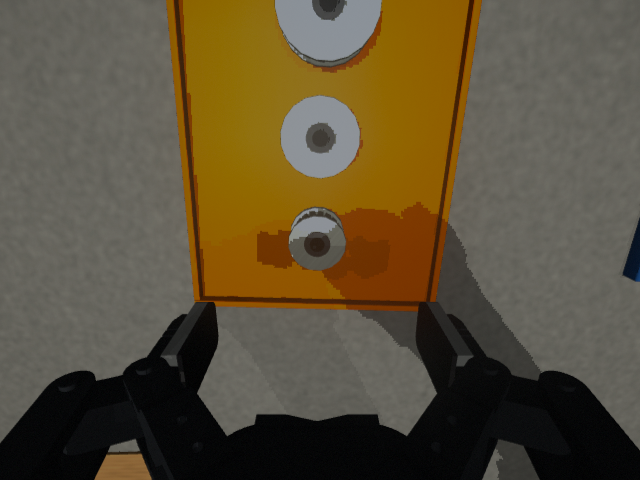

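View pics/w34.png

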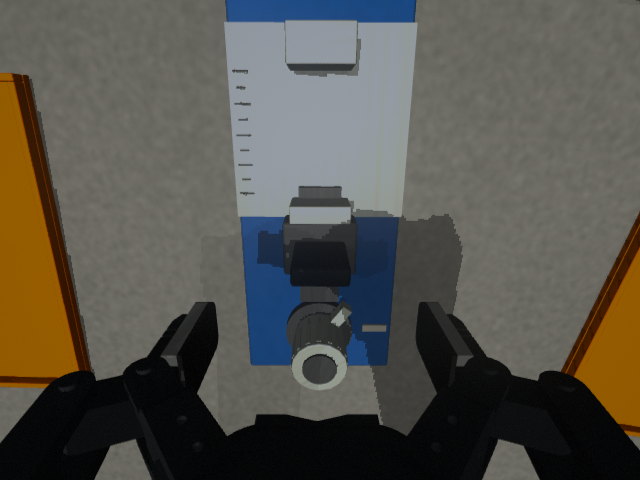

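All three stand flat and separate in tray_out and the anvil is empty. Closing the empty jaw.

```bash
python3 -m pendant '[[-0.01,-0.01,-0.3,0,0,0,1],[-0.01,-0.01,-0.66,0,0,0,1],[-0.01,-0.01,-0.66,0,0,0,1],[-0.01,-0.01,-0.66,0,0,0,1],[-0.01,-0.01,-0.66,0,0,0,-1],[-0.01,-0.01,-0.66,0,0,0,-1],[-0.01,-0.01,-0.66,0,0,0,-1],[-0.01,-0.01,-0.66,0,0,0,-1],[-0.01,-0.01,-0.66,0,0,0,-1],[-0.01,-0.01,-0.66,0,0,0,-1],[-0.01,-0.01,-0.66,0,0,0,-1],[-0.01,-0.01,-0.66,0,0,0,-1]]'
python3 -m pendant '[[0.08,0.005,0,0,0,0,-1],[0.16,0.01,0,0,0,0,-1],[0.24,0.015,0,0,0,0,-1],[0.32,0.02,0,0,0,0,-1],[0.4,0.024,0,0,0,0,-1],[0.48,0.029,0,0,0,0,-1],[0.56,0.034,0,0,0,0,-1],[0.64,0.039,0,0,0,0,-1],[0.7,0.043,0,0,0,0,-1],[0.75,0.046,0,0,0,0,-1],[0.78,0.048,0,0,0,0,-1],[0.78,0.048,0,0,0,0,-1],[0.78,0.048,0,0,0,0,-1]]'
python3 -m pendant '[[0.015,0,0,0,0,0,-1],[0.03,0.001,0,0,0,0,-1],[0.04,0.002,0,0,0,0,-1],[0.04,0.002,0,0,0,0,-1]]'
```

```text
clock: 78.9
eef_pos: [0.5563, 0.0206, 0.0591]
tool_rot: [0.999, 0.032, 0.001, -0.001]
ft_force: [-0.6, 1.4, 5.2]
width: 0.0329
clock: 80.2
eef_pos: [0.6344, 0.0256, 0.0591]
tool_rot: [0.999, 0.032, 0.001, -0.001]
ft_force: [0.1, 1.2, 5.4]
width: 0.0331
clock: 80.6
eef_pos: [0.6379, 0.0258, 0.0591]
tool_rot: [0.999, 0.032, 0.001, -0.001]
ft_force: [-1.7, 1.7, 6.5]
width: 0.0331
```

```bash
python3 -m pendant '[[0.015,0,0,0,0,0,-1],[0.03,0.001,0,0,0,0,-1],[0.03,0.001,0,0,0,0,-1]]'
python3 -m pendant '[[0.02,0,0,0,0,0,-1],[0.03,0.001,0,0,0,0,-1],[0.03,0.001,0,0,0,0,-1]]'
```

```text
clock: 80.9
eef_pos: [0.6383, 0.0259, 0.0591]
tool_rot: [0.999, 0.032, -0.002, -0.001]
ft_force: [-6.4, 1.7, 10.0]
width: 0.0327
clock: 81.2
eef_pos: [0.6383, 0.0258, 0.059]
tool_rot: [0.999, 0.032, -0.006, -0.001]
ft_force: [-12.2, 1.1, 14.3]
width: 0.0331
```

```bash
python3 -m pendant '[[-0.02,0,0,0,0,0,-1],[-0.04,0,0,0,0,0,-1],[-0.04,0,0,0,0,0,1],[-0.04,0,0,0,0,0,1],[-0.04,0,0,0,0,0,1],[-0.04,0,0,0,0,0,1],[-0.04,0,0,0,0,0,1],[-0.04,0,0.4,0,0,0,1],[-0.04,0,0.7,0,0,0,1],[-0.5,-0.03,0.7,0,0,0,1],[-0.9,-0.055,0.7,0,0,0,1],[-0.9,-0.055,0.7,0,0,0,1],[-0.9,-0.055,0.7,0,0,0,1],[-0.9,-0.055,0.7,0,0,0,1]]'
python3 - <<'E'
from h import *
p,d,K,T=snap('wrist','w35'); s=manip.read_state(); print(s['eef_pos'],s['joint_positions'].round(2))
G=tog(cloud(d,K,T)[d>.1],o=(.5775,.0205))*1000
co=G[(G[:,2]>62)&(G[:,2]<68)&(G[:,0]<-70)&(G[:,0]>-140)&(abs(G[:,1])<30)]; print('col',np.percentile(co,[2,98],axis=0).round(1).tolist(),len(co))
E
```

```text
clock: 82.6
eef_pos: [0.5552, 0.0194, 0.128]
tool_rot: [0.999, 0.032, 0.001, -0.0]
ft_force: [1.1, 0.2, 0.5]
width: 0.085
[0.55532058 0.01940217 0.12787993] [-0.05  0.59 -0.04  1.82  0.03  0.73 -1.61]
col [[-121.5, -16.6, 62.7], [-85.7, 18.8, 67.8]] 2067
```

View pics/w35.png

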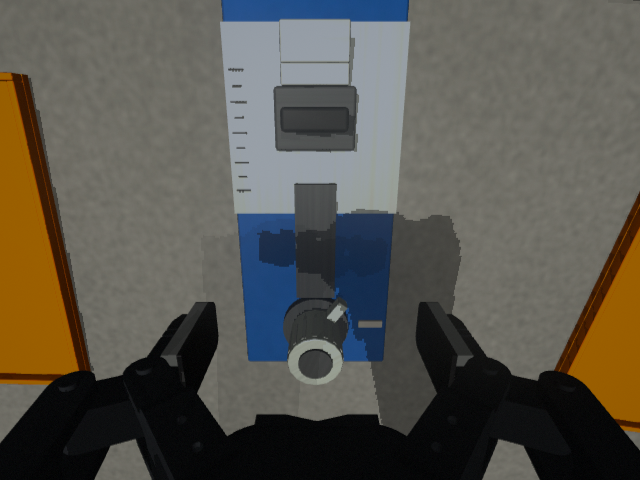

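The jaw is shut; its pad meets the fixed jaw at row 62. Now the collar: I'll pre-turn the wrist counter-clockwise by 45° so there is range for the clockwise turn, then move over its axis.

```bash
python3 -m pendant '[[-0.4,-0.02,0,0,0,0.2,1],[-0.82,-0.046,0,0,0,0.4,1],[-0.82,-0.046,0,0,0,0.6,1],[-0.82,-0.046,0,0,0,0.8,1],[-0.82,-0.046,0,0,0,1,1],[-0.82,-0.046,0,0,0,1,1],[-0.82,-0.046,0,0,0,1,1],[-0.82,-0.046,0,0,0,1,1],[-0.82,-0.046,0,0,0,1,1]]'
python3 - <<'E'
from h import *
p,d,K,T=snap('wrist','w36'); s=manip.read_state(); print(s['eef_pos'],s['joint_positions'].round(2),s['tool_rot'].round(3))
p,d,K,T=snap('side','s36')
cv2.imwrite('pics/s36c.png',cv2.resize(p[200:320,230:430],None,fx=4,fy=4)[:,:,::-1])
E
```

```text
clock: 83.55
eef_pos: [0.4718, 0.0147, 0.1275]
tool_rot: [0.912, 0.411, 0.0, 0.0]
ft_force: [-1.0, 0.2, -0.0]
width: 0.0854
[0.47167151 0.01475479 0.12755902] [ 0.11  0.51 -0.27  2.04  0.22  0.62 -1.03] [0.911 0.411 0.    0.   ]
```

View pics/w36.png

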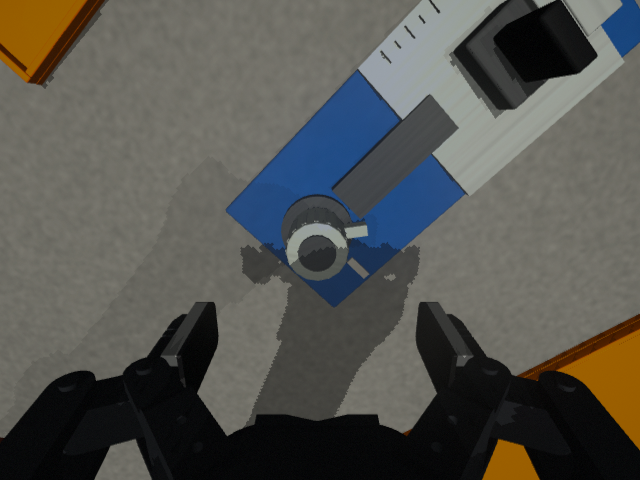

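View pics/s36c.png

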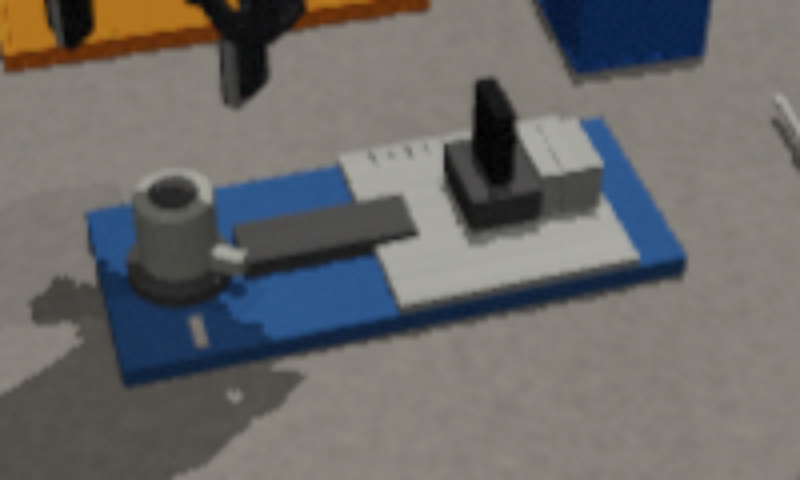

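```bash
cat >> h.py <<'E'
def lug(name,c=None):
    p,d,K,T=load(name); G=tog(cloud(d,K,T)[d>.1],o=(.5775,.0205))*1000
    co=G[(G[:,2]>62)&(G[:,2]<68)&(G[:,0]<-70)&(G[:,0]>-140)&(abs(G[:,1])<30)]
    (cc,r)=cv2.minEnclosingCircle(co[:,:2].astype(np.float32)) if len(co)>50 else ((-104,1),0)
    if c is not None: cc=c
    q=G[:,:2]-np.array(cc); rr=np.hypot(*q.T)
    # white lug: z 30..38
    m=(G[:,2]>30)&(G[:,2]<38)&(rr>25)&(rr<38); a=np.rad2deg(np.arctan2(q[m,1],q[m,0]))
    print('collar',np.round(cc,1),round(r,1),'lug angle (deg in gauge, locked=-90)',np.median(a).round(1),np.percentile(a,[10,90]).round(1),m.sum())
E
python3 -c "
from h import *
lug('w36');lug('w35')"
```

```text
collar [-104.7    1.3] 20.4 lug angle (deg in gauge, locked=-90) -35.6 [-42.8 -29.6] 201
collar [-104.1    1.3] 20.2 lug angle (deg in gauge, locked=-90) -36.1 [-43. -30.] 178
```

The lug is at −36° in the gauge frame, so about 54° clockwise is left to the mark. I'll descend and grip the ring above the lug.

```bash
python3 -m pendant '[[0.005,0.005,-0.3,0,0,0,1],[0.005,0.005,-0.6,0,0,0,1],[0.005,0.005,-0.87,0,0,0,1],[0.005,0.005,-0.87,0,0,0,1],[0.005,0.005,-0.87,0,0,0,1],[0.005,0.005,-0.87,0,0,0,1]]'
```

```text
clock: 84.25
eef_pos: [0.473, 0.0153, 0.0418]
tool_rot: [0.911, 0.412, 0.001, 0.0]
ft_force: [0.3, -0.3, -0.1]
width: 0.0852
```

```bash
python3 -m pendant '[[0,0,0,0,0,0,-1],[0,0,0,0,0,0,-1],[0,0,0,0,0,0,-1],[0,0,0,0,0,0,-1],[0,0,0,0,0,0,-1],[0,0,0,0,0,0,-1],[0,0,0,0,0,0,-1],[0,0,0,0,0,0,-1],[0,0,0,0,0,0,-1]]'
python3 -m pendant '[[0,0,0,0,0,-0.1,-1],[0,0,0,0,0,-0.2,-1],[0,0,0,0,0,-0.3,-1],[0,0,0,0,0,-0.4,-1],[0,0,0,0,0,-0.5,-1],[0,0,0,0,0,-0.6,-1],[0,0,0,0,0,-0.6,-1],[0,0,0,0,0,-0.6,-1]]'
python3 - <<'E'
from h import *
s=manip.read_state(); print(s['ft_torque'].round(2),s['ft_force'].round(1),s['joint_positions'].round(2))
E
```

```text
clock: 85.15
eef_pos: [0.4723, 0.0151, 0.0415]
tool_rot: [0.911, 0.412, 0.0, 0.0]
ft_force: [-0.6, -0.8, 5.8]
width: 0.038
clock: 85.95
eef_pos: [0.4722, 0.0152, 0.0415]
tool_rot: [0.982, 0.188, 0.0, 0.0]
ft_force: [-0.8, 0.2, 6.9]
width: 0.0384
[-0.    0.24 -0.07] [-0.8  0.2  6.9] [-0.03  0.65 -0.07  2.11  0.12  0.38 -1.39]
```

```bash
python3 -m pendant '[[0,0,0,0,0,-0.1,-1],[0,0,0,0,0,-0.2,-1],[0,0,0,0,0,-0.3,-1],[0,0,0,0,0,-0.4,-1],[0,0,0,0,0,-0.5,-1],[0,0,0,0,0,-0.5,-1],[0,0,0,0,0,-0.5,-1]]'
python3 - <<'E'
from h import *
p,d,K,T=snap('wrist','w37');s=manip.read_state(); print(s['ft_torque'].round(2),s['ft_force'].round(1)); lug('w37',c=(-104.5,1.3)); p,d,K,T=snap('side','s37')
cv2.imwrite('pics/s37c.png',cv2.resize(p[200:320,230:430],None,fx=4,fy=4)[:,:,::-1])
E
```

```text
clock: 86.65
eef_pos: [0.4722, 0.0153, 0.0415]
tool_rot: [1.0, -0.008, 0.0, -0.0]
ft_force: [-1.9, 0.7, 7.4]
width: 0.0383
[-0.02  0.2  -0.03] [-1.   1.2  7.7]
collar [-104.5    1.3] 30.0 lug angle (deg in gauge, locked=-90) -82.6 [-91.  -78.6] 393
```

View pics/s37c.png

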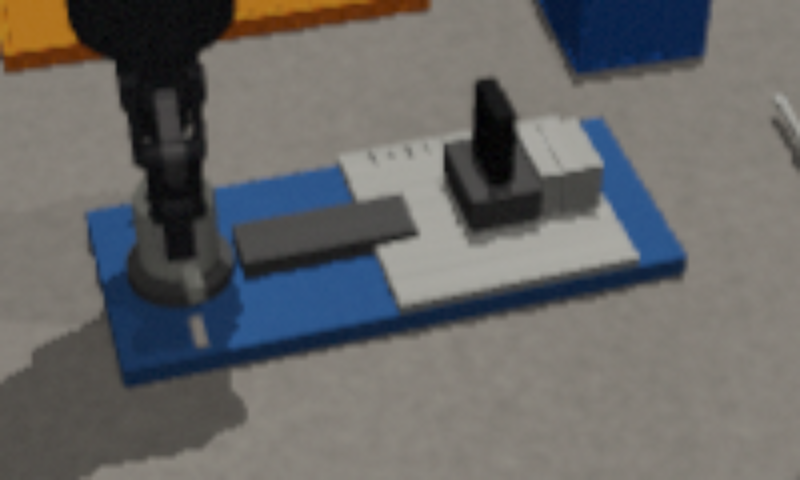

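View pics/w37.png

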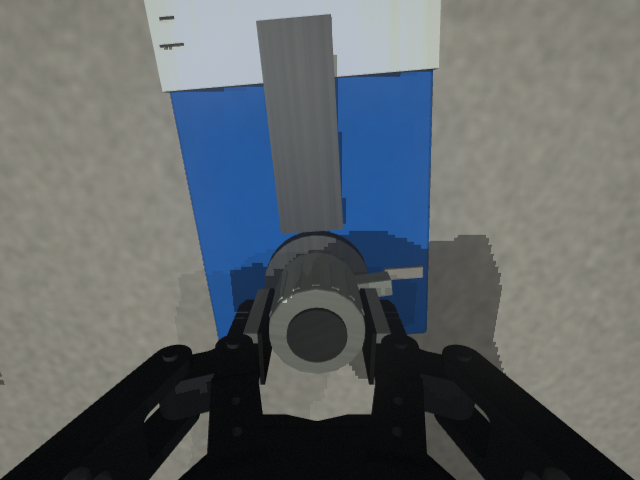

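The collar is following and is within a few degrees of the mark. I'll continue in small steps, watching the torque for the stop.

```bash
cat > q.py <<'E'
from workcell import manip
s=manip.read_state(); import math
x,y=s['tool_rot'][:2]; print('yaw',round(math.degrees(2*math.atan2(y,x)),2),'tq',s['ft_torque'].round(2),'f',s['ft_force'].round(1))
E
python3 q.py
python3 -m pendant '[[0,0,0,0,0,-0.04,-1],[0,0,0,0,0,-0.08,-1],[0,0,0,0,0,-0.08,-1]]' >/dev/null; python3 q.py
python3 -m pendant '[[0,0,0,0,0,-0.04,-1],[0,0,0,0,0,-0.04,-1]]'>/dev/null; python3 q.py
python3 -m pendant '[[0,0,0,0,0,-0.04,-1],[0,0,0,0,0,-0.04,-1]]'>/dev/null; python3 q.py
```

```text
yaw -0.87 tq [-0.03  0.24 -0.04] f [-1.9  1.4  6.4]
yaw -4.49 tq [ 0.    0.21 -0.03] f [-2.   0.8  7.3]
yaw -5.76 tq [-0.19  0.22  1.18] f [-1.4 -1.9  6.6]
yaw -7.89 tq [-0.27 -0.04  0.68] f [-0.4 -1.3  6.1]
```

The torque jumped to 1.2 N·m at about 54° of turn and then the pads slipped, so the collar is at its stop. Releasing and checking.

```bash
python3 -m pendant '[[0,0,0,0,0,0,1],[0,0,0,0,0,0,1],[0,0,0,0,0,0,1],[0,0,0,0,0,0,1],[0,0,0,0,0,0,1],[0,0,0.3,0,0,0,1],[0,0,0.7,0,0,0,1],[0,0,1,0,0,0,1],[0,0,1,0,0,0,1],[0,0,1,0,0,0,1]]'
python3 - <<'E'
from h import *
p,d,K,T=snap('wrist','w38'); lug('w38')
p,d,K,T=snap('side','s38')
E
```

```text
clock: 88.45
eef_pos: [0.472, 0.0152, 0.141]
tool_rot: [0.998, -0.07, 0.001, -0.0]
ft_force: [-0.6, -0.2, -0.8]
width: 0.0854
collar [-104.6    1. ] 20.2 lug angle (deg in gauge, locked=-90) -89.0 [-96.  -83.1] 181
```

View pics/w38.png

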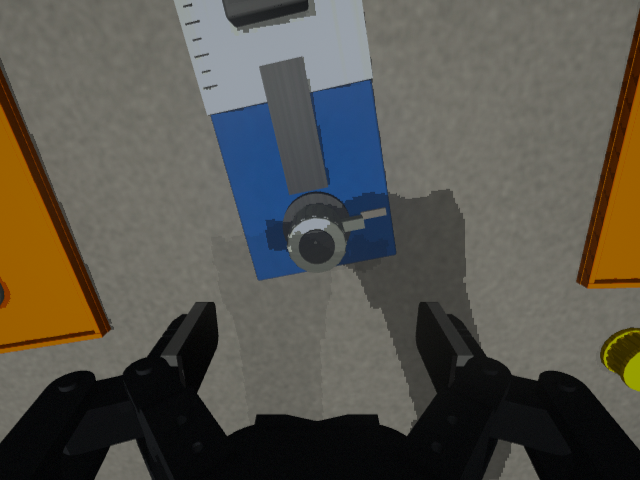

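View pics/s38.png

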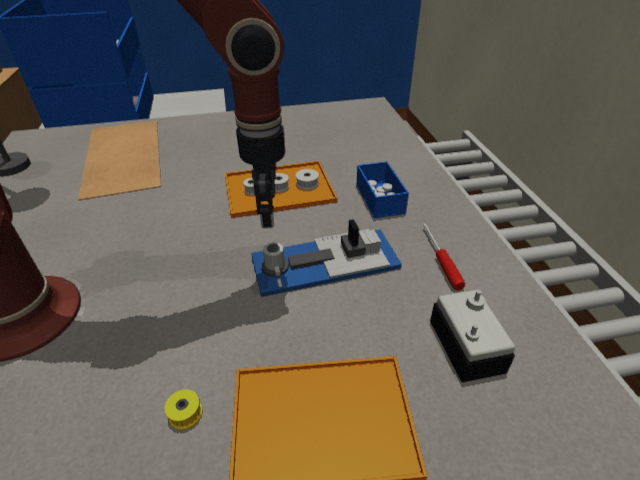

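The lug points at the white mark (−89° measured, −90° is locked). One last check of the jaw gap and the pulleys in tray_out, then I'll hand in.

```bash
python3 - <<'E'
from h import *
p,d,K,T=load('w35'); G=tog(cloud(d,K,T)[d>.1],o=(.5775,.0205))*1000
t=G[(G[:,2]>84)&(G[:,2]<94)&(G[:,0]>20)&(G[:,0]<80)&(abs(G[:,1])<25)]; print('tab x',np.percentile(t[:,0],[3,97]).round(1),'shut => 53..65')
print(pulleys('s38',[(308,176),(281,180),(251,185)],win=14))
print(manip.hand_in())
E
```

```text
tab x [53.7 64.9] shut => 53..65
[(array([593.8, 321.2]), 32.5, np.float64(32.2), 250), (array([523.4, 319.1]), 26.4, np.float64(32.1), 129), (array([449.2, 317.9]), 19.0, np.float64(31.9), 80)]
the job is handed in; nothing more can be done
None
```

I measured all three pulleys in order (large, medium, small) and handed the job in at about 88 s on the robot clock. The hand-in reported no verdict.

- **Measuring:** I released each pulley on the anvil, then pressed it with the jaw at about 15 N for roughly 0.8 s. The jaw's travel matched the gap expected for each flange: 60, 50 and 40 mm.
- **Knocked pulley:** The medium pulley was knocked a few centimetres while still in its tray. I noticed it in the side camera and measured its position again before picking it up.
- **Measured pulleys:** The last side picture shows all three flat and apart in tray_out, with tops at about 32 mm; about 33 mm is expected for a pulley flat on the tray floor.
- **Jaw and collar:** The jaw is fully shut: its tab is at x 53.7–64.9 mm, against 53–65 mm expected. The collar is at its stop, with its lug at −89° against −90° for locked. The pads slipped slightly on the ring once it reached the stop.
- **Disagreements:** The cameras differed by 1–2 mm on positions across the gauge, so I lined the medium and small pulleys up with the jaws using the wrist camera alone.
- **Bystanders:** Nothing else on the bench was touched, including the yellow look-alike.

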